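Put the hand stamps away from the guard rack into the drawer

ROBOT

A 6-joint arm with a two-finger parallel gripper is mounted at the origin on the work surface. World frame = base frame: x ahead of the robot, y to its left, z up, the work surface at z = 0. Lengths are in m, angles in rad, forces in N, time in s.
With the tool pointing down it reaches from about 0.35 to 0.775 m from the base axis. Payload 5.5 kg.
Tool frame: the origin (TCP) lies midway between the tips of the shut fingers; the grasp point (between the pads) lies 19 mm behind it; z points along the fingers, y is the direction in which the jaws open and shut (so a half turn about z gives the same grasp; the last joint's range is limited). The gripper opens to 85 mm and grips with 20 to 120 N. Pads are 22 mm wide; open, the fingers measure 114 mm over their backs; the gripper's body (76 mm by 85 mm) begins 54 mm behind the grasp point. The pads swing forward as they close: fully open they stand 13 mm farther back than shut.
Start: joints at [1.038, 0.313, 0.046, 1.304, 0, 1.431], TCP at [0.22, 0.531, 0.231] pointing down, gripper open.
Joint ranges: [-2.76, 2.76], [-0.86, 1.69], [-1.03, 1.26], [-2.2, 2.34], [-1.47, 1.5], [-3.14, 3.14]. Speed limits (rad/s): [2.57, 2.57, 3.14, 3.14, 3.14, 3.14].

INTERFACE

Orientations are given as a unit quaternion [w, x, y, z].
In Python, from workcell import env gives the robot as it stands.
- The arm moves only by the shell command python3 -m pendant 'ROWS' [FORCE]. ROWS is JSON, a list of rows, each a list of 3 entries, a list of its own where there are three numbers: the shift along the tool's x, y, z each as a share of 20 mm, from -1 to 1, then the turn about the tool's z as a share of 6 degrees, from -1 to 1, then the closure, from -1 (fully open) to 1 (shut). In form: [[[tx, ty, tz], turn, claw], ...]. A call has 1 to 12 rows; each row shifts and turns the commanded pose from where the row before left it, along the tool's axes as they then stand; what a row does not reach is not made up. A row lasts 1/8 s, in which the tool goes at most 62.5 mm and 10.7 degrees, less where a joint would pass 70% of its speed; a pose out of reach is approached as far as the arm can. A call with a number of a shift or a turn outside -1 to 1 is refused whole. A call with a gripper value outside its range is refused whole. The fingers move at their own pace and stop on an object; FORCE is the grip in N (left out, the last holds). Time passes only in rows, so rows that do not move let the fingers close. It gives the time, the measured TCP pose, the force and the opening at its end, in the units of the state.
- env.get_state(): the state, without advancing time (a new reading comes with each control period).
- env.read_camera(name): name is "side" or "top"; returns a dict with "color" (400x640x3 uint8, blue, green, red), "mtx" (3x3 intrinsics, pixels), "k1" (the pictures are not rectified: a ray, as slopes to the right and down, at radius r is drawn at 1 + k1 r^2 times it, then the intrinsics apply), "view" (4x4, takes a point from world to camera coordinates). Camera axes: x right, y down, z forward; pixel columns grow to the right and rows downward; lengths in m; the calibration is good to about 2 mm. A picture is of the moment at which its call begins. There is no depth.
- env.hand_in(): hands the job in, once; it reports no verdict.
Trained networks look in the newest picture that a camera, given by its name, has taken for a name from the list of things; names that differ only in an ending like _2 or _b are one class to them, and where a whole thing is asked for, a point or a joint stands for the part that bears it (a point fixed in the world has none). Each returns a list of dicts, best first, with "p" (0 to 1); they miss things now and then, are a little off and sometimes report something else, mostly with a low value. They report only what shows in the picture. A call takes as long as a camera call. They do not tell look-alikes from the thing itself.
- env.boxes_of(camera, thing): "location" ([column, row] in pixels, amid what is visible of it).
- env.cut_out(camera, thing): "region" (400x640 bool, what is visible of it) and "location" ([column, row] in pixels, amid what is visible of it).
The state is a dict: "clock": time; "joint_pos": joint angles; "qvel": joint speeds; "tau": joint torques, N m; "tcp_pos": TCP position; "orientation": TCP orientation; "wrist_force": force on the tool from outside, world axes, zero at the start; "ft_torque": the same for the moment, N m; "finger_gap": finger opening in m.
Only numpy, scipy, OpenCV 4.12 (cv2) and the standard library are available. Lean on these libraries where they do the work, as an engineer would, in place of code of your own. Each camera call takes 0.05 s, during which the arm holds its last target.

TASK

Put the bookbinder's hand stamps away: open the drawer of the little green cabinet, free every stamp in the guard rack by turning it until its foot lines up with the slot and lifting it out without forcing it against the guard plate, and stand all of them, with the white one left on the cutting mat, upright on the drawer's floor. Then push the drawer fully shut, and leave the paste jar, thread spool and bone folder where they are.

Things in the scene. Friction and masses are not known exactly. Their poses are not given: they have to be found in the camera images.
- stamp_red: hand stamp, may be absent; captive in a rack station, foot under the guard, 55 to 85 degrees out of line with the slot. From the bottom: brass foot 52 (its x) x 26 (y) x 10 mm, steel stem 10 mm thick up to height 32 mm, flat red handle 30 (x) x 14 (y) mm from height 32 to 68 mm. About 0.16 kg, low centre of mass. Origin: centre of the foot's underside, z up when it stands; half a turn makes no difference.
- stamp_blue: hand stamp, may be absent; captive in a rack station, foot under the guard, 55 to 85 degrees out of line with the slot. From the bottom: brass foot 52 (its x) x 26 (y) x 10 mm, steel stem 10 mm thick up to height 32 mm, flat blue handle 30 (x) x 14 (y) mm from height 32 to 68 mm. About 0.16 kg, low centre of mass. Origin: centre of the foot's underside, z up when it stands; half a turn makes no difference.
- stamp_yellow: hand stamp, may be absent; captive in a rack station, foot under the guard, 55 to 85 degrees out of line with the slot. From the bottom: brass foot 52 (its x) x 26 (y) x 10 mm, steel stem 10 mm thick up to height 32 mm, flat yellow handle 30 (x) x 14 (y) mm from height 32 to 68 mm. About 0.16 kg, low centre of mass. Origin: centre of the foot's underside, z up when it stands; half a turn makes no difference.
- stamp_white: hand stamp, always present, standing free on the 2 mm thick green mat. From the bottom: brass foot 52 (its x) x 26 (y) x 10 mm, steel stem 10 mm thick up to height 32 mm, flat white handle 30 (x) x 14 (y) mm from height 32 to 68 mm. About 0.16 kg, low centre of mass. Origin: centre of the foot's underside, z up when it stands; half a turn makes no difference.
- rack: guard rack, fixed: grey base plate 270 (x) x 96 (y) x 8 mm on the table with short posts (at x = -131, -43, 43 and 131 mm, y = -44 and 44 mm) that carry the guard plate. Origin: centre of the base's underside. The stamps' feet rest on the base's top, 8 mm above the table. Three stations lie along its x at -86, 0 and 86 mm
- guard: the aluminium guard plate of the rack, 270 x 96 x 5 mm, underside 26 mm and top 31 mm above the table, so that a foot standing on the base has 8 mm of free height below it. Origin: centre of its underside. It has three 34 x 60 mm slots, long side along the rack's y
- slot0 (a point): centre of the first (rack x = -86 mm) slot, on the guard plate's top face (31 mm above the table). The slot is 34 mm along the rack's x and 60 mm along the rack's y (this point's y); a station may be empty
- slot1 (a point): centre of the middle slot, on the guard plate's top face (31 mm above the table). The slot is 34 mm along the rack's x and 60 mm along the rack's y (this point's y); a station may be empty
- slot2 (a point): centre of the third (rack x = 86 mm) slot, on the guard plate's top face (31 mm above the table). The slot is 34 mm along the rack's x and 60 mm along the rack's y (this point's y); a station may be empty
- cabinet: small green drawer cabinet, fixed, 200 (x) x 280 (y) x 118 mm high. Origin: centre of its underside; its front is the face at x = -100 mm, towards the robot. The drawer slides out along its -x
- drawer (a joint): the drawer's opening in m: 0 fully shut, 0.15 at the end stop; starts nearly shut; light friction of about 1 N, stays where it is left
- drawer_floor (a point): on the drawer's inner floor (22 mm above the table), centre line, 70 mm behind the front panel; moves with it, axes as the cabinet's. The floor runs from x = -70 to 94 mm and y = -122 to 122 mm of it. Side and back walls rise 23 mm above the floor, the front panel (16 mm thick) to 112 mm above the table. Fully out, the cabinet's front is 80 mm beyond. A standing stamp clears the cabinet
- drawer_handle (a point): centre of the drawer's handle: a horizontal steel bar 10 mm in diameter and 100 mm long, along the cabinet's y, 90 mm above the table and 35 mm before the drawer front's outer face (30 mm of free gap behind the bar); standoffs 45 mm either side of the middle. Can be pinched or hooked from above
- paste_jar: glass paste jar with a white cap, 60 mm diameter, 70 mm high, on the mat; bystander. Origin: centre of its underside
- thread_spool: spool of thread, 36 mm diameter, 50 mm high, standing; bystander. Origin: centre of its underside
- bone_folder: white bone folder, 130 x 22 x 6 mm, lying flat on the table; bystander. Origin: centre of its underside
Not all that is in view belongs to the job. What is shaped like the stamp_blue but pink or turquoise is not meant.

How it is judged:
On the way, in this order (a step that is already met when the one before it is completed fails the run):
1. the drawer is pulled open by at least 60 mm (value of joint drawer above 0.06 m), for 0.2 s.
2. every stamp stands upright on the drawer's floor (x of stamp_red in the frame of drawer_floor between -0.07 and 0.095 m and y of stamp_red in the frame of drawer_floor between -0.122 and 0.122 m and z of stamp_red in the frame of drawer_floor between -0.006 and 0.006 m and angle between each of stamp_red, stamp_blue, stamp_yellow, stamp_white's own z axis and vertical below 0.15 rad and linear speed of each of stamp_red, stamp_blue, stamp_yellow, stamp_white below 0.03 m/s and x of stamp_blue in the frame of drawer_floor between -0.07 and 0.095 m and y of stamp_blue in the frame of drawer_floor between -0.122 and 0.122 m and z of stamp_blue in the frame of drawer_floor between -0.006 and 0.006 m and x of stamp_yellow in the frame of drawer_floor between -0.07 and 0.095 m and y of stamp_yellow in the frame of drawer_floor between -0.122 and 0.122 m and z of stamp_yellow in the frame of drawer_floor between -0.006 and 0.006 m and x of stamp_white in the frame of drawer_floor between -0.07 and 0.095 m and y of stamp_white in the frame of drawer_floor between -0.122 and 0.122 m and z of stamp_white in the frame of drawer_floor between -0.006 and 0.006 m), for 0.3 s.
At the end, for the whole second after the job is handed in: Every stamp present stands upright (within 0.15 rad) at rest on the drawer's floor (foot within 6 mm of floor height, inside its walls), and the drawer is shut to within 6 mm (all of step 2 and value of joint drawer below 0.006 m); the robot touches nothing.
It fails at once if a stamp is forced against the guard plate with more than 40 N (contact force between any of stamp_red, stamp_blue, stamp_yellow and guard above 40 N).
It fails at once if the paste jar, thread spool or bone folder is moved by more than 30 mm (distance of any of paste_jar, thread_spool, bone_folder from where it was at the start of the episode above 0.03 m).
Of stamp_red, stamp_blue, stamp_yellow only 2 to 3 are there at a start; the rules pass over those that are not, and their reading is None.
At some moment in a run one of stamp_white may be knocked a few centimetres aside while the robot is not near it.
It also fails if it takes over 210 s, if anything falls off the work surface, if the arm or the gripper's body presses on something with over 40 N, if the wrist force passes 120 N, or if a joint passes its speed limit or range.

## Working session

There is one attempt and no reset: what is moved stays moved. The work goes in short steps, Python scripts to look and compute and a shell command to move; the robot and the scene stay as the last step left them, time stands still between calls to the robot, and variables do not carry over. Pictures are saved under pics/ and viewed, and the job is handed in when it is done.

```bash
ls; mkdir -p pics; python3 - <<'E'
from workcell import env
import cv2
s=env.get_state()
for k,v in s.items(): print(k,v)
for c in ("side","top"):
    r=env.read_camera(c); cv2.imwrite(f"pics/{c}0.png",r["color"]); print(c,r["mtx"],r["k1"],r["view"])
E
```

```text
pics
clock 0.0
joint_pos [1.03842514e+00 3.14003730e-01 4.49798726e-02 1.30359409e+00
 4.72098115e-06 1.43123437e+00]
qvel [-2.13068134e-04 -7.80101546e-04  6.61702586e-04  1.60752023e-03
  3.18919424e-04  2.55676571e-05]
tau [-2.65320878e-04 -4.80623460e+01  2.98534352e+01  1.95004331e-02
 -3.25815108e-05 -8.78915500e-06]
tcp_pos [0.21982856 0.53076988 0.23040734]
orientation [-3.02506865e-04  1.95144261e-01  9.80774127e-01 -8.59112637e-04]
wrist_force [-0.28188862 -0.13667878  0.3584038 ]
ft_torque [-0.04831422  0.02488624 -0.01985621]
finger_gap 0.08515323156555302
side [[413.55291023   0.         326.19278667]
 [  0.         413.55291023 208.05168261]
 [  0.           0.           1.        ]] -0.059779215406622066 [[ 0.74115421 -0.67124636  0.01089781 -0.46681855]
 [-0.31730491 -0.36456413 -0.87544879  0.26040806]
 [ 0.59161476  0.64538463 -0.48318801  0.77751148]
 [ 0.          0.          0.          1.        ]]
top [[374.49957827   0.         318.2133818 ]
 [  0.         374.49957827 199.97434892]
 [  0.           0.           1.        ]] -0.02724059664396518 [[-0.01403551 -0.99986635  0.00838422 -0.04771047]
 [-0.99433566  0.01307341 -0.1054783   0.58604528]
 [ 0.1053546  -0.00981717 -0.99438626  1.22602403]
 [ 0.          0.          0.          1.        ]]
```

View pics/side0.png

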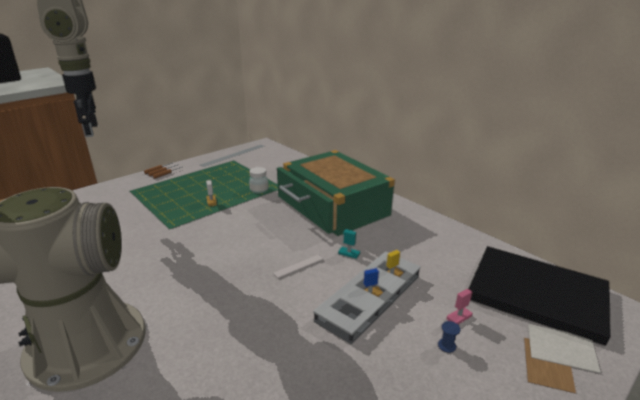

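View pics/top0.png

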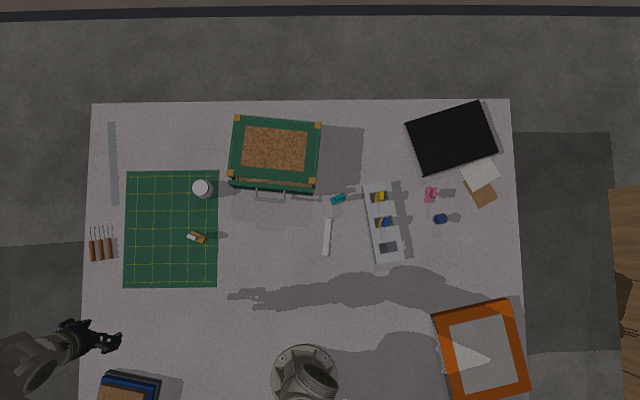

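The side view shows blue (371,278) and yellow (393,262) captive in the rack with the near slot empty. White stands on the mat at (211,193), and the cabinet handle is at (293,190). The pink and turquoise look-alikes stand outside the rack. In the top view: yellow (380,196), blue (383,221), white (195,237), handle (270,196).

```bash
cat > h.py <<'E'
import numpy as np, cv2
from workcell import env
from scipy.optimize import least_squares
C={}
def cam(n):
    r=env.read_camera(n); C[n]=r; return r
def proj(r,P):
    P=np.atleast_2d(P).astype(float); V=np.array(r["view"]); q=P@V[:3,:3].T+V[:3,3]
    s=q[:,:2]/q[:,2:]; s=s*(1+r["k1"]*(s**2).sum(1,keepdims=True))
    K=np.array(r["mtx"]); return s@K[:2,:2].T+K[:2,2]
def ray(r,uv):
    K=np.array(r["mtx"]); d=(np.array(uv,float)-K[:2,2])/[K[0,0],K[1,1]]; s=d.copy()
    for _ in range(20): s=d/(1+r["k1"]*(s@s))
    V=np.array(r["view"]); R=V[:3,:3]; return -R.T@V[:3,3], R.T@np.array([s[0],s[1],1])
def atz(r,uv,z):
    o,d=ray(r,uv); return o+d*(z-o[2])/d[2]
def tri(obs):
    A=[];b=[]
    for r,uv in obs:
        o,d=ray(r,uv); d=d/np.linalg.norm(d); M=np.eye(3)-np.outer(d,d); A.append(M); b.append(M@o)
    return np.linalg.lstsq(np.vstack(A),np.hstack(b),rcond=None)[0]
def crop(r,u0,v0,u1,v1,name,f=None):
    im=r["color"][v0:v1,u0:u1]; f=f or min(780/(u1-u0),580/(v1-v0))
    cv2.imwrite("pics/"+name,cv2.resize(im,None,fx=f,fy=f,interpolation=cv2.INTER_CUBIC))
E
python3 - <<'E'
from h import *
t=cam("top"); s=cam("side")
Z={"stamp_blue":.05,"stamp_yellow":.05,"stamp_white":.06,"drawer_handle":.09,"guard":.031,"paste_jar":.035,"thread_spool":.025,"bone_folder":.006,"cabinet":.118,"stamp_red":.05}
for n,z in Z.items():
    for c,r in (("top",t),("side",s)):
        for d in env.boxes_of(c,n)[:4]:
            print(n,c,np.round(d["location"],1),round(d["p"],2),np.round(atz(r,d["location"],z),3))
crop(t,320,160,460,280,"t1.png"); crop(s,290,210,430,340,"s1.png"); crop(t,170,100,350,260,"t2.png"); crop(s,180,140,400,280,"s2.png")
E
```

```text
stamp_blue top [336.9 196. ] 0.56 [ 0.596 -0.118  0.05 ]
stamp_blue top [385.5 223.5] 0.53 [ 0.503 -0.276  0.05 ]
stamp_blue top [380.9 218.9] 0.27 [ 0.518 -0.261  0.05 ]
stamp_blue side [461.2 309.2] 0.82 [ 0.577 -0.452  0.05 ]
stamp_blue side [372.8 278.8] 0.7 [ 0.517 -0.272  0.05 ]
stamp_blue side [347.4 244.8] 0.68 [ 0.568 -0.143  0.05 ]
stamp_blue side [360.4 299.8] 0.55 [ 0.449 -0.301  0.05 ]
stamp_yellow top [379.1 195.1] 0.53 [ 0.597 -0.258  0.05 ]
stamp_yellow side [394.8 262.5] 0.85 [ 0.599 -0.266  0.05 ]
stamp_white side [211.3 194.5] 0.66 [0.443 0.293 0.06 ]
drawer_handle top [267.4 186. ] 0.75 [0.626 0.107 0.09 ]
drawer_handle side [308.  201.1] 0.85 [0.593 0.033 0.09 ]
guard top [384.5 225.3] 0.97 [ 0.497 -0.276  0.031]
guard top [270.1 186. ] 0.31 [0.635 0.106 0.031]
guard side [359.9 296.5] 0.89 [ 0.472 -0.279  0.031]
guard side [338.5 190. ] 0.45 [0.784 0.113 0.031]
paste_jar top [199.3 189.3] 0.72 [0.626 0.343 0.035]
paste_jar top [385.4 221.4] 0.45 [ 0.51  -0.279  0.035]
paste_jar side [257.9 181.2] 0.74 [0.625 0.326 0.035]
thread_spool top [197.3 238.5] 0.68 [0.462 0.35  0.025]
thread_spool top [199.9 190. ] 0.29 [0.625 0.344 0.025]
thread_spool side [449.3 338.1] 0.61 [ 0.518 -0.468  0.025]
bone_folder top [326.7 236.6] 0.67 [ 0.463 -0.083  0.006]
bone_folder top [381.5 213.8] 0.33 [ 0.538 -0.272  0.006]
bone_folder side [292.1 266.1] 0.86 [ 0.451 -0.075  0.006]
cabinet top [273.5 154.5] 0.55 [0.723 0.085 0.118]
cabinet side [336.8 189.8] 0.56 [ 0.659 -0.009  0.118]
cabinet side [309.  198.7] 0.46 [0.57  0.001 0.118]
```

View pics/t1.png

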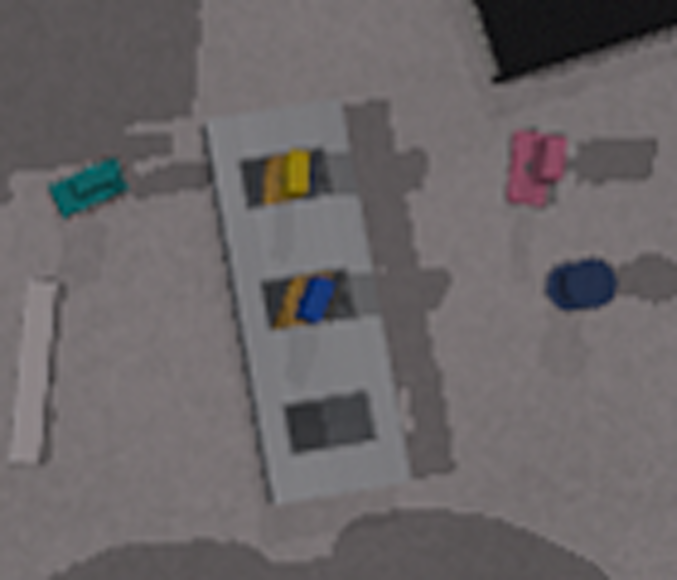

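View pics/s1.png

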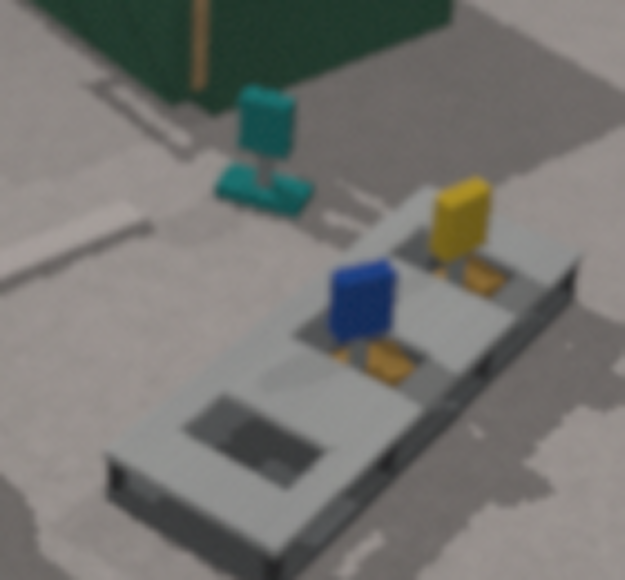

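View pics/t2.png

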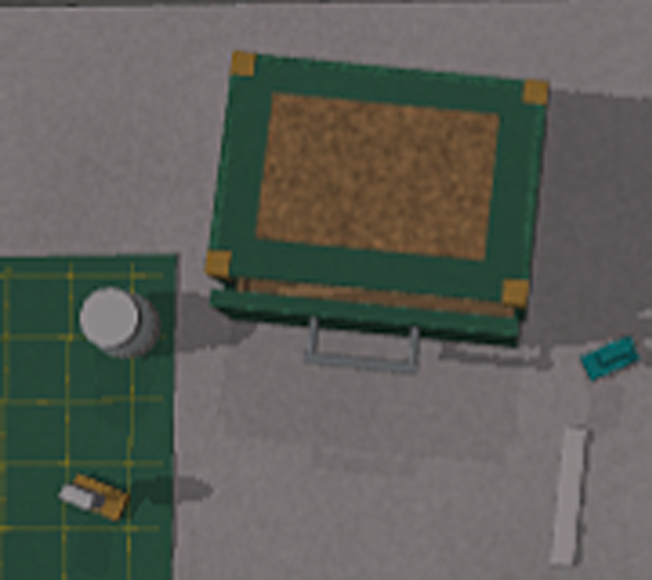

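View pics/s2.png

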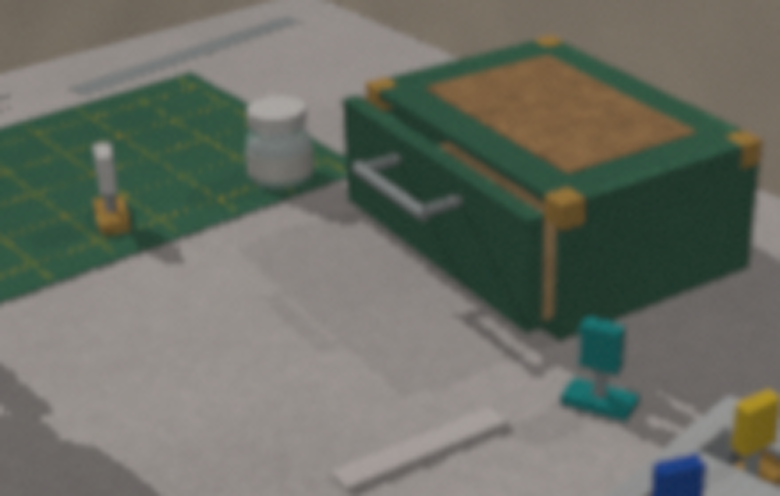

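```bash
cat >> h.py <<'E'
def fitplane(obs,model,z,x0):
    # obs list of (r, Nx2 px), model Nx2 ; pose x,y,yaw
    def f(p):
        c,s=np.cos(p[2]),np.sin(p[2]); e=[]
        for r,uv,m in obs:
            P=np.c_[m@np.array([[c,s],[-s,c]])+p[:2],np.full(len(m),z)]
            e.append((proj(r,P)-uv).ravel())
        return np.hstack(e)
    q=least_squares(f,x0,loss="soft_l1"); return q.x,f(q.x)
def box(x,y,yaw,sx,sy,z0,z1):
    c,s=np.cos(yaw),np.sin(yaw)
    return np.array([[x+c*a*sx/2-s*b*sy/2,y+s*a*sx/2+c*b*sy/2,z] for a in(-1,1) for b in(-1,1) for z in(z0,z1)])
HUE={"yellow":(20,36,110),"blue":(105,125,120),"brass":(8,22,90)}
def cmask(r,win,col,U=6):
    u0,v0,u1,v1=win; im=cv2.resize(r["color"][v0:v1,u0:u1],None,fx=U,fy=U,interpolation=cv2.INTER_CUBIC)
    h=cv2.cvtColor(im,cv2.COLOR_BGR2HSV); a,b,s=HUE[col]
    return ((h[...,0]>=a)&(h[...,0]<=b)&(h[...,1]>s)&(h[...,2]>50)).astype(np.float32)
def fitmask(items,prims,x0):
    # items: (r,win,mask); prims: list of (sx,sy,z0,z1) union
    from scipy.optimize import minimize
    U=6
    def cost(p,dbg=False):
        tot=0
        for r,win,m in items:
            g=np.zeros(m.shape,np.uint8)
            for pr in prims:
                uv=(proj(r,box(*p,*pr))-np.array(win[:2])+.5)*U-.5
                hull=cv2.convexHull(uv.astype(np.float32))[:,0]
                cv2.fillConvexPoly(g,np.round(hull*16).astype(np.int32),255,cv2.LINE_AA,4)
            gf=cv2.GaussianBlur(g.astype(np.float32)/255,(0,0),4); mf=cv2.GaussianBlur(m,(0,0),4)
            tot+=((gf-mf)**2).sum()/max(m.sum(),1)
        return tot
    best=None
    for dy in np.radians([-40,-20,0,20,40]):
        o=minimize(cost,np.array(x0)+[0,0,dy],method="Nelder-Mead",options=dict(initial_simplex=np.array(x0)+[0,0,dy]+np.array([[0,0,0],[.006,0,0],[0,.006,0],[0,0,.2]]),xatol=1e-4,fatol=1e-5))
        if best is None or o.fun<best.fun: best=o
    return best.x,best.fun
E
cat > rack.py <<'E'
from h import *
t=cam("top"); s=cam("side")
f1=580/120; f2=580/130
T=lambda a:np.array(a,float)/f1+[320,160]-.5
S=lambda a:np.array(a,float)/f2+[290,210]-.5
def sl(cx): return [[cx-17,30],[cx+17,30],[cx+17,-30],[cx-17,-30]]
# rack x ~ world +x (away); rack y ~ world left. order: top picture TL(far left),TR(far right),BR,BL
G=np.array([[135,48],[135,-48],[-135,-48],[-135,48]])/1000.
def slot(cx): return np.array([[cx+17,30],[cx+17,-30],[cx-17,-30],[cx-17,30]])/1000.
mt=np.vstack([G,slot(86),slot(0),slot(-86)])
ut=T([[203,124],[341,100],[412,480],[273,500],[241,159],[322,148],[331,194],[251,208],[262,283],[346,270],[356,316],[272,329],[285,406],[368,392],[376,437],[293,452]])
ms=np.vstack([G,slot(-86)])
us=S([[428,186],[580,258],[275,552],[108,458],[222,395],[327,453],[288,488],[183,428]])
for o in ([(t,ut,mt)],[(s,us,ms)],[(t,ut,mt),(s,us,ms)]):
    p,e=fitplane(o,None,.031,[.52,-.27,0.15]); print(np.round(p,4),np.degrees(p[2]).round(2)); print(np.abs(e).max().round(2),np.sqrt((e**2).mean()).round(2))
rk=p; c,sn=np.cos(p[2]),np.sin(p[2])
for n,cx in (("slot0",-.086),("slot1",0),("slot2",.086)): print(n,np.round(p[:2]+cx*np.array([c,sn]),4))
W={"yellow":((360,170,410,215),(375,240,415,290)),"blue":((362,200,410,245),(350,255,395,305))}
for col,cx in (("yellow",.086),("blue",0)):
    x0=np.r_[p[:2]+cx*np.array([c,sn]),p[2]+np.radians(20 if col=='yellow' else 60)]
    it=[(r,w,cmask(r,w,col)) for r,w in zip((t,s),W[col])]
    print(col,[m.sum()/36 for _,_,m in it])
    for I in (it[:1],it[1:],it):
        q,f=fitmask(I,[(.03,.014,.040,.076)],x0); print(np.round(q,4),"yaw",np.degrees(q[2]).round(1),"rel rack y",(np.degrees(q[2]-p[2])-90).round(1),round(f,3))
E
python3 rack.py
```

```text
[ 0.5106 -0.2723  0.1502] 8.61
1.06 0.41
[ 0.5112 -0.2727  0.1509] 8.65
1.4 0.73
[ 0.5109 -0.2725  0.1513] 8.67
1.37 0.55
slot0 [ 0.4258 -0.2855]
slot1 [ 0.5109 -0.2725]
slot2 [ 0.5959 -0.2595]
yellow [np.float32(61.805557), np.float32(186.86111)]
[ 0.5937 -0.2602 -0.1284] yaw -7.4 rel rack y -106.0 0.018
[ 0.5972 -0.26    0.1662] yaw 9.5 rel rack y -89.1 0.03
[ 0.595  -0.2606  0.0783] yaw 4.5 rel rack y -94.2 0.1
blue [np.float32(47.666668), np.float32(201.94444)]
[ 0.5086 -0.2725  2.6882] yaw 154.0 rel rack y 55.4 0.078
[ 0.5107 -0.2713  0.1002] yaw 5.7 rel rack y -92.9 0.112
[ 0.509  -0.2723  2.7026] yaw 154.8 rel rack y 56.2 0.266
```

```bash
cat > cab.py <<'E'
from h import *
t=cam("top"); s=cam("side")
T=lambda a:np.array(a,float)/3.625+[170,100]-.5
S=lambda a:np.array(a,float)/(780/220)+[180,140]-.5
m=np.array([[.1,.14],[.1,-.14],[-.1,.14],[-.1,-.14]])
o=[(t,T([[234,52],[550,82],[207,272],[526,303]]),m),(s,S([[548,38],[758,140],[366,85],[560,190]]),m)]
for O in (o[:1],o[1:],o):
    p,e=fitplane(O,None,.118,[.72,.08,-.1]); print(np.round(p,4),np.degrees(p[2]).round(2),np.round(e,1))
hm=np.array([[0,.05],[0,-.05]])
H=[(t,T([[309,359],[416,369]]),hm),(s,S([[360,169],[425,212]]),hm)]
for O in (H[:1],H[1:],H):
    q,e=fitplane(O,None,.09,[.6,.08,-.1]); print("handle",np.round(q,4),np.degrees(q[2]).round(2),np.round(e,1))
for a,b in zip(H[0][1],H[1][1]): print(tri([(t,a),(s,b)]).round(4))
for P,q in ((p,q),):
    d=q[:2]-P[:2]; c,sn=np.cos(P[2]),np.sin(P[2]); print("handle in cab",d@[c,sn],d@[-sn,c])
# white
wt=(180,225,215,250); ws=(200,175,225,212)
crop(t,175,222,220,252,"wt.png"); crop(s,195,172,230,212,"ws.png")
for n in ("turq","bone"): pass
E
python3 cab.py
```

```text
[ 0.7435  0.0828 -0.1117] -6.4 [ 0.1 -0.4 -0.1 -0.3 -0.3  0.2  0.3  0.3]
[ 0.7454  0.0877 -0.1091] -6.25 [ 0.2 -0.9  0.3 -0.3 -0.6 -0.9  0.   4. ]
[ 0.7431  0.0838 -0.111 ] -6.36 [-0.3 -0.2 -0.5 -0.2 -0.6  0.4  0.   0.5  0.6 -0.4  0.8  0.4 -0.4 -0.4
  0.3  4.8]
handle [ 0.5814  0.1007 -0.1063] -6.09 [-0.8 -0.1  0.8  0.1]
handle [ 0.586   0.1031 -0.1166] -6.68 [-0.2 -0.7  0.2  0.6]
handle [ 0.5828  0.1004 -0.1131] -6.48 [-0.7 -0.6  0.9 -0.3 -0.6 -0.1 -0.1  1.3]
[0.5871 0.1471 0.0913]
[0.5771 0.0524 0.0932]
handle in cab -0.16110167757702631 -0.0012834612942335428
```

```bash
python3 - <<'E'
import cv2,numpy as np
a=cv2.imread("pics/wt.png");b=cv2.imread("pics/ws.png")
h=max(a.shape[0],b.shape[0]); 
a=cv2.resize(a,(420,int(a.shape[0]*420/a.shape[1])));b=cv2.resize(b,(370,int(b.shape[0]*370/b.shape[1])))
h=max(a.shape[0],b.shape[0]); f=np.zeros((h,790,3),np.uint8); f[:a.shape[0],:420]=a; f[:b.shape[0],420:]=b; cv2.imwrite("pics/w.png",f)
E
```

```text
(no output)
```

View pics/w.png

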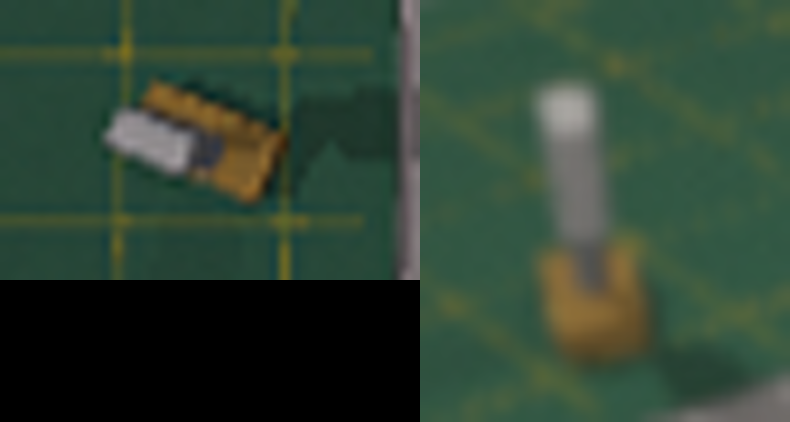

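White stands on the mat with its foot's brass long axis running right and down in the top view (about 25° from the column axis), roughly at (196,237). Cabinet and rack fits agree between cameras to about 2–4 mm. Next: a planning helper and the first turn toward the drawer handle.

```bash
cat > plan.py <<'E'
import sys,numpy as np
from workcell import env
from scipy.spatial.transform import Rotation as R
# plan.py x y z yawdeg(of tool y, mod 180) : total turn first, then shift in tool axes after that turn
s=env.get_state(); q=s["orientation"]; M=R.from_quat([q[1],q[2],q[3],q[0]]).as_matrix()
y=np.degrees(np.arctan2(M[1,1],M[0,1])); p=s["tcp_pos"]
print("clk",round(s["clock"],2),"tcp",p.round(4),"yaw_y",round(y,2),"tilt",np.degrees(np.arccos(-M[2,2])).round(2),"gap",round(s["finger_gap"],4),"F",s["wrist_force"].round(1),"q",s["joint_pos"].round(2))
if len(sys.argv)>4:
    X,Y,Z,W=map(float,sys.argv[1:5]); d=(W-y+90)%180-90; turn=-d/6
    w=np.radians(y+d); ty=np.array([np.cos(w),np.sin(w),0]); tz=np.array([0,0,-1.]); tx=np.cross(ty,tz)
    D=np.array([X,Y,Z])-p
    print("turn units",turn.round(2),"| shift units after turn",(np.array([D@tx,D@ty,D@tz])/.02).round(2))
    c=np.radians(y); ty=np.array([np.cos(c),np.sin(c),0]); tx=np.cross(ty,tz); print("shift units with present yaw",(np.array([D@tx,D@ty,D@tz])/.02).round(2))
E
python3 plan.py 0.583 0.1005 0.23 -6.4
python3 -m pendant '[[[0,0,0],1,-1],[[0,0,0],1,-1],[[0,0,0],1,-1]]' 40; python3 plan.py 0.583 0.1005 0.23 -6.4
```

```text
clk 1.4 tcp [0.2201 0.5313 0.2313] yaw_y 67.49 tilt 0.01 gap 0.0856 F [-0.4  0.4 -0.8] q [1.04 0.31 0.05 1.3  0.   1.43]
turn units 12.32 | shift units after turn [-19.38  20.43   0.07]
shift units with present yaw [-25.01 -12.95   0.07]
clock: 1.78
tcp_pos: [0.2201, 0.5312, 0.2313]
orientation: [0.0, 0.348, 0.938, 0.0]
wrist_force: [-0.3, -0.1, -0.7]
finger_gap: 0.0856
clk 1.77 tcp [0.2201 0.5312 0.2313] yaw_y 49.29 tilt 0.01 gap 0.0856 F [-0.3 -0.1 -0.7] q [ 1.04  0.31  0.05  1.3  -0.    1.75]
turn units 9.28 | shift units after turn [-19.38  20.43   0.07]
shift units with present yaw [-27.8   -4.49   0.07]
```

```bash
python3 -m pendant '[[[0,0,0],1,-1],[[0,0,0],1,-1],[[0,0,0],1,-1],[[0,0,0],1,-1],[[0,0,0],1,0],[[0,0,0],1,0.4],[[0,0,0],1,0.4],[[0,0,0],1,0.4],[[0,0,0],1,0.4],[[0,0,0],0.28,0.4]]'
python3 -m pendant '[[[-0.97,1,0],0,0.4],[[-0.97,1,0],0,0.4],[[-0.97,1,0],0,0.4],[[-0.97,1,0],0,0.4],[[-0.97,1,0],0,0.4],[[-0.97,1,0],0,0.4],[[-0.97,1,0],0,0.4],[[-0.97,1,0],0,0.4],[[-0.97,1,0],0,0.4],[[-0.97,1,0],0,0.4]]'
python3 plan.py 0.583 0.1005 0.23 -6.4
```

```text
clock: 3.02
tcp_pos: [0.2201, 0.5313, 0.2313]
orientation: [-0.0, 0.744, 0.668, 0.0]
wrist_force: [-0.7, -0.2, -0.1]
finger_gap: 0.0255
clock: 4.28
tcp_pos: [0.3986, 0.3161, 0.2314]
orientation: [0.0, 0.744, 0.668, 0.0]
wrist_force: [0.6, 0.2, 0.3]
finger_gap: 0.0256
clk 4.28 tcp [0.3986 0.3161 0.2314] yaw_y -6.12 tilt 0.02 gap 0.0256 F [0.6 0.2 0.3] q [ 0.51  0.18 -0.12  1.26  0.    2.19]
turn units 0.05 | shift units after turn [-9.69 10.36  0.07]
shift units with present yaw [-9.74 10.32  0.07]
```

```bash
python3 -m pendant '[[[-0.97,1,0],0.05,0.4],[[-0.97,1,0],0,0.4],[[-0.97,1,0],0,0.4],[[-0.97,1,0],0,0.4],[[-0.97,1,0],0,0.4],[[-0.97,1,0],0,0.4],[[-0.97,1,0],0,0.4],[[-0.97,1,0],0,0.4],[[-0.97,1,0],0,0.4],[[-0.96,1,0],0,0.4],[[0,0.36,1],0,0.4],[[0,0,1],0,0.4]]'
python3 -m pendant '[[[0,0,1],0,0.4],[[0,0,1],0,0.4],[[0,0,0.8],0,0.4],[[0,0,0],0,0.4]]'
python3 plan.py 0.583 0.1005 0.071 -6.4
python3 - <<'E'
from h import *
t=cam("top"); s=cam("side")
crop(s,240,140,360,240,"s3.png"); crop(t,220,150,330,230,"t3.png")
E
```

```text
clock: 5.78
tcp_pos: [0.5831, 0.1003, 0.1908]
orientation: [0.0, 0.746, 0.666, 0.0]
wrist_force: [-0.6, 0.5, -0.1]
finger_gap: 0.0255
clock: 6.28
tcp_pos: [0.5812, 0.1009, 0.134]
orientation: [-0.001, 0.746, 0.666, -0.001]
wrist_force: [-0.2, 0.5, -0.2]
finger_gap: 0.0255
clk 6.28 tcp [0.5812 0.1009 0.134 ] yaw_y -6.46 tilt 0.15 gap 0.0255 F [-0.2  0.5 -0.2] q [ 0.04  0.39 -0.09  1.1   0.    1.72]
turn units -0.01 | shift units after turn [-0.01  0.09  3.15]
shift units with present yaw [-0.01  0.09  3.15]
```

View pics/s3.png

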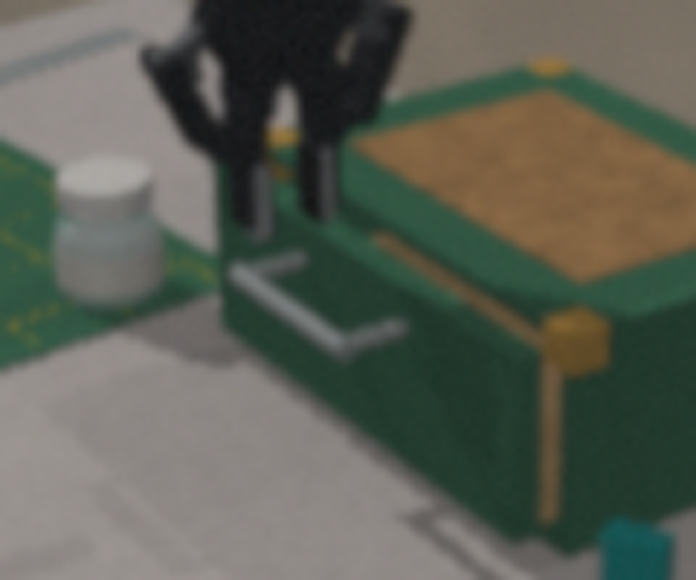

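View pics/t3.png

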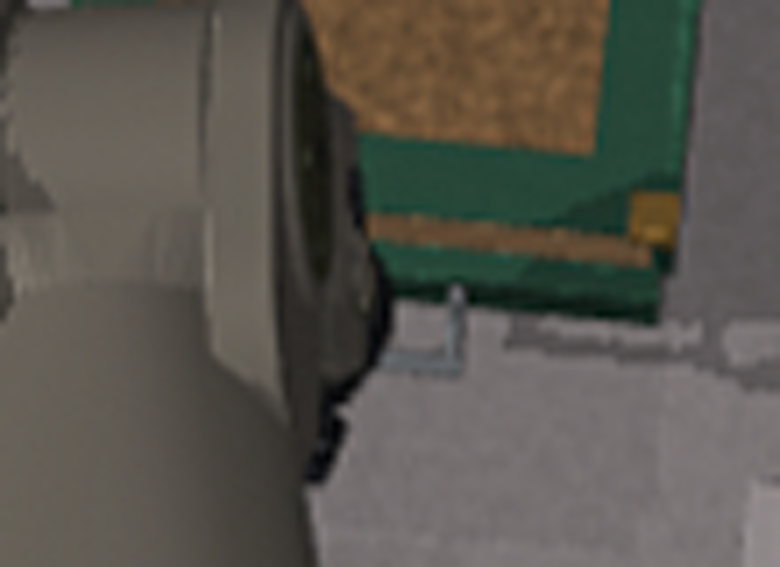

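Side crop: the fingers straddle above the bar's line. The bar runs (235,270)–(345,345) and the fingers are at (250,235)/(318,220), consistent with my estimate. Descending in small steps while watching the force.

```bash
python3 -m pendant '[[[0,0.09,0.6],0,0.4],[[0,0,0.6],0,0.4],[[0,0,0.6],0,0.4],[[0,0,0],0,0.4]]'
python3 -m pendant '[[[0,0,0.6],0,0.4],[[0,0,0.5],0,0.4],[[0,0,0.25],0,0.4],[[0,0,0],0,0.4]]'; python3 plan.py
```

```text
clock: 6.88
tcp_pos: [0.5827, 0.1007, 0.0976]
orientation: [-0.001, 0.746, 0.666, -0.001]
wrist_force: [-0.7, 0.1, -0.6]
finger_gap: 0.0257
clock: 7.38
tcp_pos: [0.5836, 0.1007, 0.0717]
orientation: [-0.0, 0.746, 0.666, -0.0]
wrist_force: [0.4, 0.9, -0.4]
finger_gap: 0.0253
clk 7.38 tcp [0.5836 0.1007 0.0717] yaw_y -6.49 tilt 0.06 gap 0.0253 F [ 0.4  0.9 -0.4] q [ 0.04  0.44 -0.17  0.96  0.    1.72]
```

```bash
python3 -m pendant '[[[0,0,0],0,1],[[0,0,0],0,1],[[0,0,0],0,1],[[0,0,0],0,1],[[0,0,0],0,1]]' 40; python3 plan.py
```

```text
clock: 8.0
tcp_pos: [0.5841, 0.1008, 0.0726]
orientation: [0.0, 0.746, 0.666, 0.0]
wrist_force: [-0.8, 0.6, 0.9]
finger_gap: 0.0084
clk 8.0 tcp [0.5841 0.1008 0.0726] yaw_y -6.49 tilt 0.03 gap 0.0084 F [-0.8  0.6  0.9] q [ 0.04  0.44 -0.17  0.96  0.    1.72]
```

```bash
python3 -m pendant '[[[0,-0.4,0],0,1],[[0,-0.6,0],0,1],[[0,-0.8,0],0,1],[[0,-0.8,0],0,1],[[0,-0.8,0],0,1],[[0,-0.8,0],0,1],[[0,-0.8,0],0,1],[[0,-0.6,0],0,1],[[0,-0.5,0],0,1],[[0,-0.3,0],0,1],[[0,0,0],0,1]]'; python3 plan.py
```

```text
clock: 9.38
tcp_pos: [0.4562, 0.1152, 0.0725]
orientation: [-0.0, 0.746, 0.666, -0.0]
wrist_force: [-0.3, -1.8, 5.6]
finger_gap: 0.0085
clk 9.38 tcp [0.4562 0.1152 0.0725] yaw_y -6.48 tilt 0.03 gap 0.0085 F [-0.3 -1.8  5.6] q [ 0.08  0.23 -0.48  0.86 -0.    1.76]
```

```bash
python3 -m pendant '[[[0,0,0],0,0.4],[[0,0,0],0,0.4],[[0,0,0.0],0,0.4],[[0,0,-0.5],0,0.4],[[0,0,-1],0,0.4],[[0,0,-1],0,0.4],[[0,0,-1],0,0.4],[[0,0,-1],0,0.4],[[0,0,-1],0,0.4],[[0,0,-1],0,0.4],[[0,0,0],0,0.4]]'
python3 plan.py
python3 - <<'E'
from h import *
t=cam("top"); s=cam("side")
cv2.imwrite("pics/t4.png",t["color"]); crop(s,180,130,400,290,"s4.png")
E
```

```text
clock: 10.75
tcp_pos: [0.458, 0.1153, 0.2042]
orientation: [0.001, 0.746, 0.666, 0.002]
wrist_force: [0.0, -0.7, -0.4]
finger_gap: 0.0255
clk 10.75 tcp [0.458  0.1153 0.2042] yaw_y -6.48 tilt 0.23 gap 0.0255 F [ 0.  -0.7 -0.4] q [ 0.08  0.12 -0.26  1.18  0.    1.76]
```

View pics/t4.png

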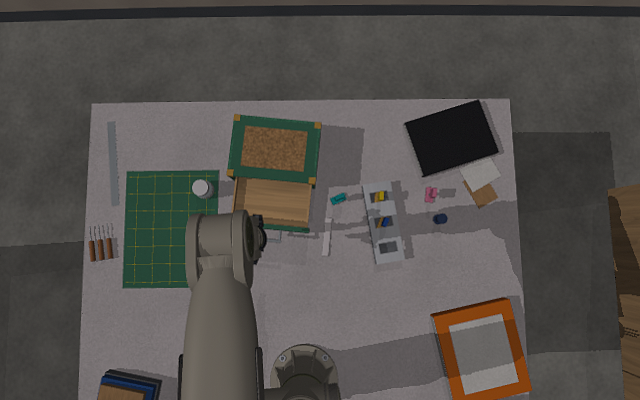

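View pics/s4.png

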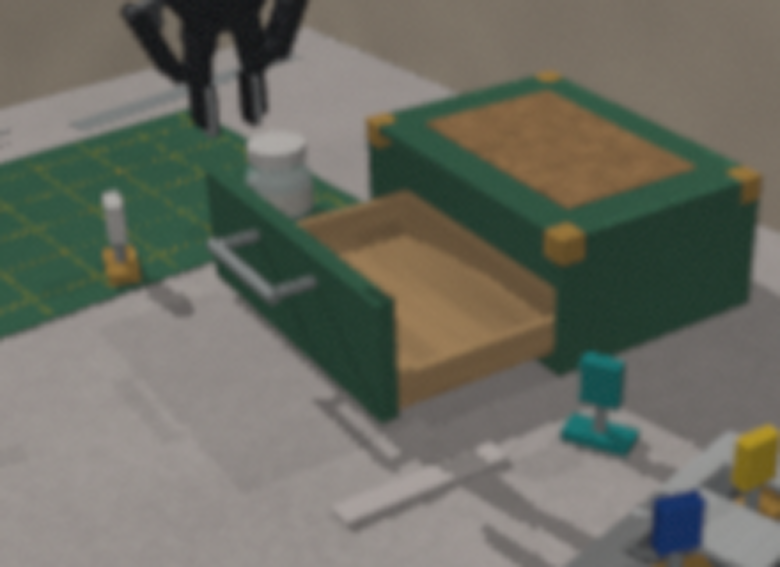

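The top view shows the drawer well open, with its floor seen at (272,200). White is hidden by the arm there. In the side view it has shifted by about 3–4 px, so it has been knocked slightly and I'll re-measure it later. The rack comes first.

```bash
python3 -m pendant '[[[0,0,0],-1,0.2],[[0,0,0],-1,-0.2],[[0,0,0],-1,-0.2],[[0,0,0],-1,-0.2],[[0,0,0],-1,-0.2],[[0,0,0],-1,-0.2],[[0,0,0],-1,-0.2],[[0,0,0],-1,-0.2],[[0,0,0],-1,-0.2],[[0,0,0],-1,-0.2],[[0,0,0],-1,-0.2],[[0,0,0],-1,-0.2]]'; python3 -m pendant '[[[0,0,0],-1,-0.2],[[0,0,0],-1,-0.2],[[0,0,0],-0.85,-0.2],[[0,0,0],0,-0.2]]'; python3 plan.py 0.595 -0.260 0.13 82.6; python3 rack.py | tail -8
```

```text
clock: 12.35
tcp_pos: [0.456, 0.1151, 0.2011]
orientation: [-0.001, 0.21, 0.978, -0.0]
wrist_force: [-0.2, -0.2, 1.0]
finger_gap: 0.0512
clock: 12.85
tcp_pos: [0.4561, 0.1152, 0.2013]
orientation: [-0.001, 0.065, 0.998, -0.0]
wrist_force: [-0.9, -0.4, -0.5]
finger_gap: 0.0514
clk 12.85 tcp [0.4561 0.1152 0.2013] yaw_y 82.56 tilt 0.1 gap 0.0514 F [-0.9 -0.4 -0.5] q [ 0.08  0.13 -0.27  1.18  0.    0.21]
turn units -0.01 | shift units after turn [ -9.3  -17.71   3.56]
shift units with present yaw [ -9.31 -17.7    3.56]
yellow [np.float32(61.25), np.float32(186.88889)]
[ 0.594  -0.2603 -0.1327] yaw -7.6 rel rack y -106.3 0.017
[ 0.5971 -0.26    0.1609] yaw 9.2 rel rack y -89.5 0.031
[ 0.595  -0.2607  0.0736] yaw 4.2 rel rack y -94.5 0.1
blue [np.float32(42.47222), np.float32(193.30556)]
[ 0.5086 -0.2732 -0.4725] yaw -27.1 rel rack y -125.7 0.148
[ 0.5105 -0.2718  0.1533] yaw 8.8 rel rack y -89.9 0.137
[ 0.5085 -0.273   2.6131] yaw 149.7 rel rack y 51.1 0.38
```

```bash
python3 -m pendant '[[[-0.52,-1,0],0,-0.2],[[-0.52,-1,0],0,-0.2],[[-0.52,-1,0],0,-0.2],[[-0.52,-1,0],0,-0.2],[[-0.52,-1,0],0,-0.2],[[-0.52,-1,0],0,-0.2],[[-0.52,-1,0],0,-0.2],[[-0.52,-1,0],0,-0.2],[[-0.52,-1,0],0,-0.2],[[-0.52,-1,0],0,-0.2],[[-0.52,-1,0],0,-0.2],[[-0.52,-1,0],0,-0.2]]'; python3 -m pendant '[[[-0.52,-1,0],0,-0.2],[[-0.52,-1,0],0,-0.2],[[-0.52,-1,0],0,-0.2],[[-0.52,-1,0],0,-0.2],[[-0.52,-1,0],0,-0.2],[[-0.46,-0.7,0.5],0,-0.2],[[0,0,1],0,-0.2],[[0,0,1],0,-0.2],[[0,0,1],0,-0.2],[[0,0,0],0,-0.2]]'; python3 plan.py 0.595 -0.260 0.042 82.6;python3 - <<'E'
from h import *
t=cam("top"); s=cam("side")
cv2.imwrite("pics/t5.png",t["color"]); crop(s,340,180,460,280,"s5.png")
crop(t,175,210,240,260,"w5.png",8)
E
```

```text
clock: 14.45
tcp_pos: [0.5502, -0.1403, 0.2022]
orientation: [-0.0, 0.064, 0.998, 0.0]
wrist_force: [1.5, 0.1, -0.2]
finger_gap: 0.0511
clock: 15.7
tcp_pos: [0.5944, -0.2592, 0.1297]
orientation: [-0.002, 0.064, 0.998, 0.001]
wrist_force: [-0.0, 0.6, -0.4]
finger_gap: 0.0512
clk 15.7 tcp [ 0.5944 -0.2592  0.1297] yaw_y 82.62 tilt 0.27 gap 0.0512 F [-0.   0.6 -0.4] q [-0.53  0.5   0.08  1.15  0.   -0.41]
turn units 0.0 | shift units after turn [-0.04 -0.04  4.38]
shift units with present yaw [-0.04 -0.04  4.38]
```

View pics/t5.png

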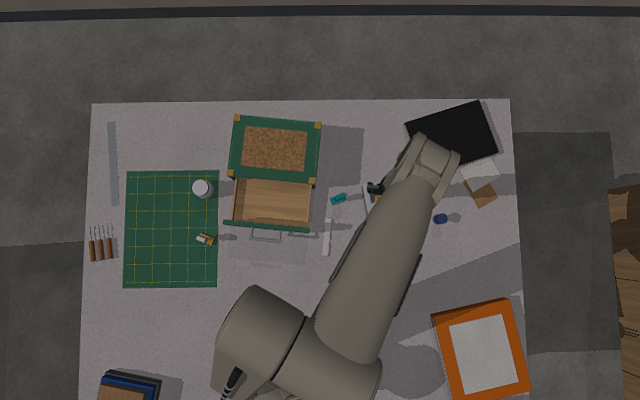

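View pics/s5.png

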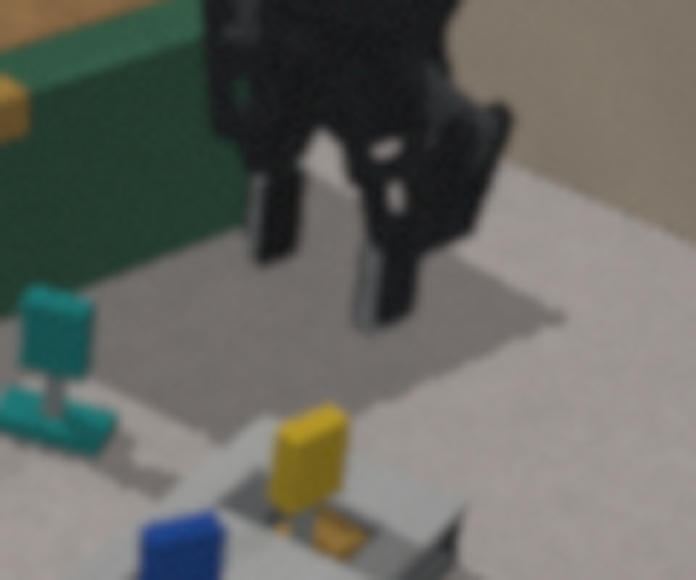

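View pics/w5.png

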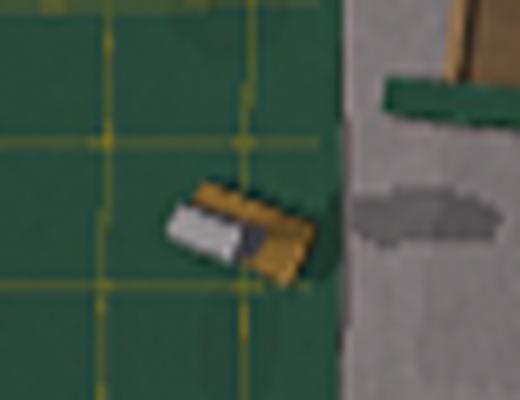

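White was shifted about 25 mm and still stands at (205,239) in the top view. The gripper straddles above yellow. Going down to yellow and gripping.

```bash
python3 -m pendant '[[[-0.04,-0.04,1],0,-0.2],[[0,0,1],0,-0.2],[[0,0,1],0,-0.2],[[0,0,0.8],0,-0.2],[[0,0,0.5],0,-0.2],[[0,0,0],0,-0.2]]'; python3 -m pendant '[[[0,0,0],0,0.2],[[0,0,0],0,0.5],[[0,0,0],0,0.6],[[0,0,0],0,0.7],[[0,0,0],0,0.9],[[0,0,0],0,0.9],[[0,0,0],0,0.9]]' 40; python3 plan.py 0.5959 -0.2595 0.042 8.65
python3 - <<'E'
from h import *
s=cam("side")
crop(s,340,200,440,290,"s6.png")
E
```

```text
clock: 16.55
tcp_pos: [0.5961, -0.2605, 0.0458]
orientation: [-0.0, 0.064, 0.998, 0.0]
wrist_force: [-0.4, -0.1, -0.6]
finger_gap: 0.0512
clock: 17.42
tcp_pos: [0.5967, -0.2608, 0.0468]
orientation: [0.0, 0.064, 0.998, -0.0]
wrist_force: [-1.2, -0.1, 4.2]
finger_gap: 0.013
clk 17.43 tcp [ 0.5967 -0.2608  0.0468] yaw_y 82.61 tilt 0.05 gap 0.013 F [-1.2 -0.1  4.2] q [-0.54  0.56 -0.04  0.97  0.   -0.41]
turn units 12.33 | shift units after turn [ 0.07 -0.03  0.24]
shift units with present yaw [0.05 0.06 0.24]
```

View pics/s6.png

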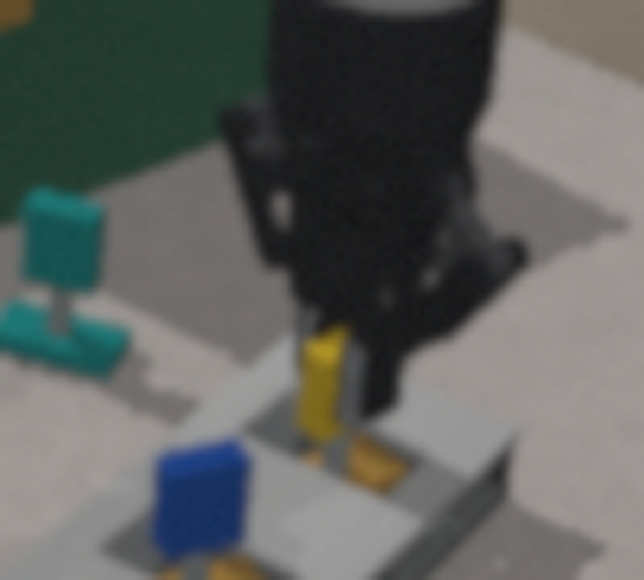

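Yellow is held between the pads, gap 13 mm. Lifting 2.5 mm, turning +74° (tool), then checking.

```bash
python3 -m pendant '[[[0,0,-0.15],0,0.9],[[0,0,0],0.5,0.9],[[0,0,0],0.8,0.9],[[0,0,0],1,0.9]]' 60; python3 -m pendant '[[[0,0,0],1,0.9],[[0,0,0],1,0.9],[[0,0,0],1,0.9],[[0,0,0],1,0.9],[[0,0,0],1,0.9],[[0,0,0],1,0.9],[[0,0,0],1,0.9],[[0,0,0],1,0.9],[[0,0,0],1,0.9],[[0,0,0],0.8,0.9],[[0,0,0],0.2,0.9],[[0,0,0],0,0.9]]'; python3 plan.py 0.5959 -0.2595 0.05 8.65
python3 - <<'E'
from h import *
s=cam("side");t=cam("top")
crop(s,340,200,440,290,"s7.png")
crop(t,330,160,430,240,"t7.png")
E
```

```text
clock: 17.98
tcp_pos: [0.5957, -0.2603, 0.0482]
orientation: [-0.001, 0.185, 0.983, 0.0]
wrist_force: [1.0, -1.0, -0.6]
finger_gap: 0.0132
clock: 19.48
tcp_pos: [0.5961, -0.2605, 0.0488]
orientation: [-0.0, 0.65, 0.76, -0.0]
wrist_force: [-0.9, 0.4, -1.3]
finger_gap: 0.0129
clk 19.48 tcp [ 0.5961 -0.2605  0.0488] yaw_y 8.87 tilt 0.06 gap 0.0129 F [-0.9  0.4 -1.3] q [-0.54  0.56 -0.03  0.98  0.    0.88]
turn units 0.04 | shift units after turn [ 0.05 -0.   -0.06]
shift units with present yaw [ 0.05 -0.   -0.06]
```

View pics/s7.png

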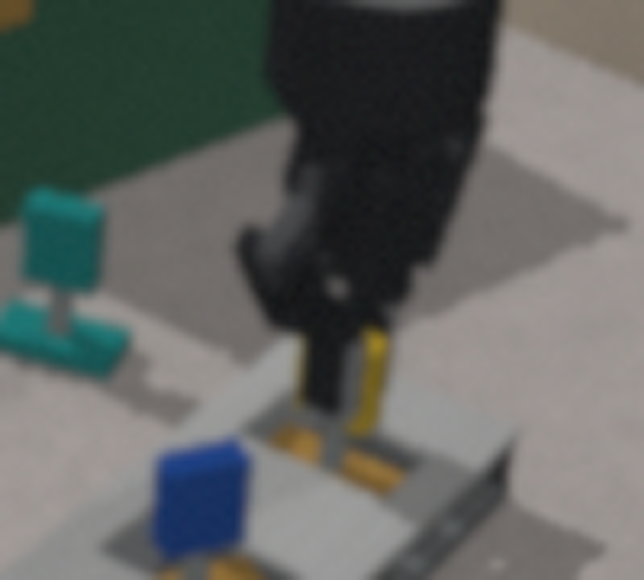

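The foot is now in line with the slot and both ends show inside it. Lifting gently and checking the force.

```bash
python3 -m pendant '[[[0.05,0,-0.1],0.04,0.9],[[0,0,-0.15],0,0.9],[[0,0,-0.15],0,0.9],[[0,0,0],0,0.9]]'; python3 -m pendant '[[[0,0,-0.2],0,0.9],[[0,0,-0.2],0,0.9],[[0,0,-0.2],0,0.9]]'; python3 -m pendant '[[[0,0,-0.4],0,0.9],[[0,0,-0.4],0,0.9],[[0,0,-0.4],0,0.9]]'; python3 plan.py
python3 - <<'E'
from h import *
s=cam("side");t=cam("top")
crop(s,340,190,440,280,"s8.png")
E
```

```text
clock: 20.08
tcp_pos: [0.5966, -0.2599, 0.0579]
orientation: [0.001, 0.652, 0.758, 0.0]
wrist_force: [-0.5, -0.1, -2.0]
finger_gap: 0.0128
clock: 20.45
tcp_pos: [0.5963, -0.2597, 0.0697]
orientation: [0.0, 0.652, 0.758, 0.0]
wrist_force: [-0.3, 0.5, -1.9]
finger_gap: 0.0128
clock: 20.82
tcp_pos: [0.5964, -0.2598, 0.0941]
orientation: [0.0, 0.652, 0.758, 0.0]
wrist_force: [-0.8, 0.5, -1.3]
finger_gap: 0.0135
clk 20.82 tcp [ 0.5964 -0.2598  0.0941] yaw_y 8.58 tilt 0.03 gap 0.0135 F [-0.8  0.5 -1.3] q [-0.53  0.52  0.02  1.07  0.    0.89]
```

View pics/s8.png

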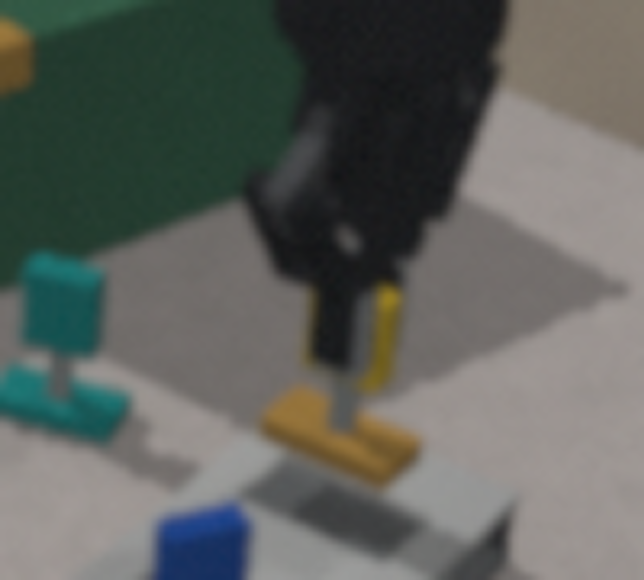

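Yellow is out, foot fully above the guard, no load. Carrying it to the drawer (position y=−65 mm in the drawer frame).

```bash
python3 -m pendant '[[[0,0,-1],0,0.9],[[0,0,-1],0,0.9],[[0,0,-1],0,0.9],[[0,0,-1],-1,0.9],[[0,0,-1],-1,0.9],[[0,0,0],-1,0.9],[[0,0,0],-1,0.9],[[0,0,0],-1,0.9],[[0,0,0],-1,0.9],[[0,0,0],-1,0.9],[[0,0,0],-1,0.9],[[0,0,0],-1,0.9]]'; python3 -m pendant '[[[0,0,0],-1,0.9],[[0,0,0],-1,0.9],[[0,0,0],-1,0.9],[[0,0,0],-0.5,0.9],[[0,0,0],0,0.9]]'; python3 plan.py 0.564 0.0377 0.2 83.6
```

```text
clock: 22.42
tcp_pos: [0.5961, -0.2596, 0.193]
orientation: [-0.0, 0.235, 0.972, 0.0]
wrist_force: [0.3, 0.1, -1.3]
finger_gap: 0.0129
clock: 23.05
tcp_pos: [0.5961, -0.2596, 0.1931]
orientation: [-0.0, 0.056, 0.998, 0.0]
wrist_force: [0.4, -0.5, -1.8]
finger_gap: 0.0132
clk 23.05 tcp [ 0.5961 -0.2596  0.1931] yaw_y 83.54 tilt 0.02 gap 0.0132 F [ 0.4 -0.5 -1.8] q [-0.53  0.47  0.19  1.29  0.   -0.42]
turn units -0.01 | shift units after turn [ 3.25 14.59 -0.35]
shift units with present yaw [ 3.27 14.59 -0.35]
```

```bash
python3 -m pendant '[[[0.1,0.5,0],0,0.9],[[0.22,1,0],0,0.9],[[0.22,1,0],0,0.9],[[0.22,1,0],0,0.9],[[0.22,1,0],0,0.9],[[0.22,1,0],0,0.9],[[0.22,1,0],0,0.9],[[0.22,1,0],0,0.9],[[0.22,1,0],0,0.9],[[0.22,1,0],0,0.9],[[0.22,1,0],0,0.9],[[0.22,1,0],0,0.9]]'; python3 -m pendant '[[[0.22,1,0],0,0.9],[[0.22,1,0],0,0.9],[[0.22,1,0],0,0.9],[[0.07,0.1,1],0,0.9],[[0,0,1],0,0.9],[[0,0,1],0,0.9],[[0,0,1],0,0.9],[[0,0,0.5],0,0.9],[[0,0,0],0,0.9]]'; python3 plan.py 0.564 0.0377 0.061 83.6
python3 - <<'E'
from h import *
s=cam("side");t=cam("top")
crop(s,230,120,370,230,"s9.png")
crop(t,210,130,340,240,"t9.png")
E
```

```text
clock: 24.55
tcp_pos: [0.5718, -0.0241, 0.1933]
orientation: [0.0, 0.056, 0.998, 0.0]
wrist_force: [-0.2, 0.7, -1.9]
finger_gap: 0.0132
clock: 25.68
tcp_pos: [0.5638, 0.0382, 0.1028]
orientation: [-0.001, 0.056, 0.998, 0.0]
wrist_force: [0.3, -0.1, -1.4]
finger_gap: 0.0131
clk 25.68 tcp [0.5638 0.0382 0.1028] yaw_y 83.58 tilt 0.08 gap 0.0131 F [ 0.3 -0.1 -1.4] q [-0.07  0.37 -0.2   1.    0.    0.04]
turn units -0.0 | shift units after turn [-0.01 -0.02  2.09]
shift units with present yaw [-0.01 -0.02  2.09]
```

View pics/s9.png

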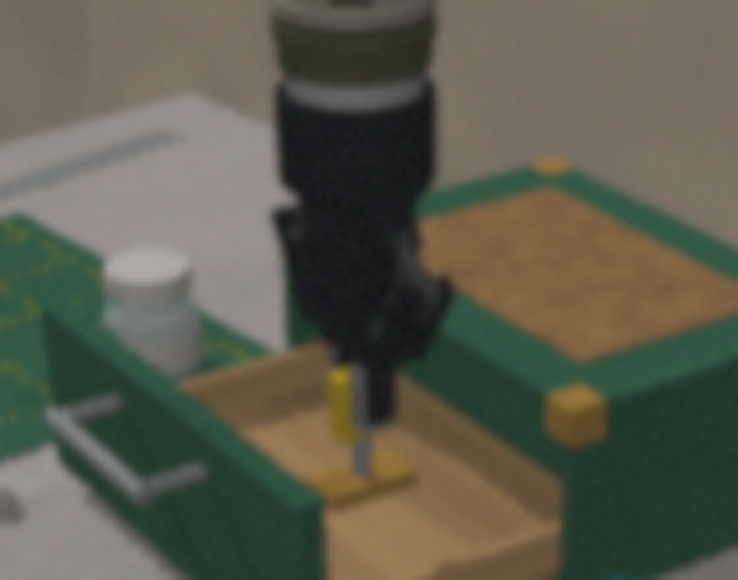

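View pics/t9.png

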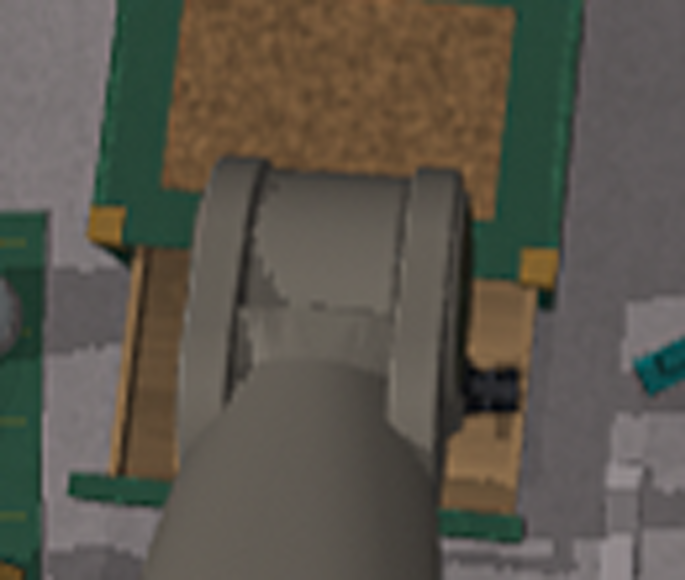

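Yellow's foot is over the drawer floor, between the front panel and the cabinet (side crop, foot at (310–415,480)). Lowering.

```bash
python3 -m pendant '[[[0,0,0.6],0,0.9],[[0,0,0.6],0,0.9],[[0,0,0.5],0,0.9],[[0,0,0.2],0,0.9],[[0,0,0],0,0.9]]'; python3 -m pendant '[[[0,0,0.1],0,0.9],[[0,0,0.05],0,0.9],[[0,0,0],0,0.9]]';  python3 plan.py
```

```text
clock: 26.4
tcp_pos: [0.564, 0.0378, 0.0648]
orientation: [-0.0, 0.056, 0.998, 0.0]
wrist_force: [-0.0, 0.2, -1.3]
finger_gap: 0.013
clock: 26.78
tcp_pos: [0.5644, 0.0378, 0.0624]
orientation: [0.0, 0.056, 0.998, 0.0]
wrist_force: [0.3, -0.1, -1.8]
finger_gap: 0.0131
clk 26.77 tcp [0.5644 0.0378 0.0624] yaw_y 83.58 tilt 0.02 gap 0.0131 F [ 0.3 -0.1 -1.8] q [-0.08  0.4  -0.26  0.91  0.    0.04]
```

```bash
python3 -m pendant '[[[0,0,0.07],0,0.9],[[0,0,0],0,0.9],[[0,0,0],0,0.9]]';  python3 plan.py; python3 -m pendant '[[[0,0,0.03],0,0.9],[[0,0,0],0,0.9],[[0,0,0],0,0.9]]';  python3 plan.py
```

```text
clock: 27.15
tcp_pos: [0.5643, 0.0378, 0.0609]
orientation: [0.0, 0.056, 0.998, 0.0]
wrist_force: [-0.7, -0.0, -1.5]
finger_gap: 0.0129
clk 27.15 tcp [0.5643 0.0378 0.0609] yaw_y 83.57 tilt 0.0 gap 0.0129 F [-0.7 -0.  -1.5] q [-0.08  0.4  -0.26  0.91  0.    0.04]
clock: 27.52
tcp_pos: [0.5647, 0.0377, 0.0608]
orientation: [0.0, 0.056, 0.998, 0.0]
wrist_force: [-1.2, 0.3, 4.2]
finger_gap: 0.0129
clk 27.52 tcp [0.5647 0.0377 0.0608] yaw_y 83.57 tilt 0.05 gap 0.0129 F [-1.2  0.3  4.2] q [-0.08  0.4  -0.26  0.91  0.    0.04]
```

```bash
python3 -m pendant '[[[0,0,0],0,0.6],[[0,0,0],0,0.3],[[0,0,0],0,0.25],[[0,0,0],0,0.25],[[0,0,-0.3],0,0.25],[[0,0,-0.7],0,0.25],[[0,0,-1],0,0.25],[[0,0,-1],0,0.25],[[0,0,-1],0,0.25],[[0,0,-1],1,0.1],[[0,0,-1],1,0],[[0,0,-0.6],1,-0.2]]'; python3 -m pendant '[[[0,0,0],0.27,-0.2],[[0,0,0],0,-0.2]]'; python3 plan.py 0.5105 -0.2725 0.19 64
python3 - <<'E'
from h import *
s=cam("side");t=cam("top")
crop(s,230,120,370,230,"s10.png")
E
```

```text
clock: 29.02
tcp_pos: [0.565, 0.0377, 0.1948]
orientation: [0.001, 0.213, 0.977, 0.0]
wrist_force: [-0.1, 0.1, -0.1]
finger_gap: 0.0513
clock: 29.28
tcp_pos: [0.5642, 0.0378, 0.1923]
orientation: [0.0, 0.225, 0.974, 0.0]
wrist_force: [-0.2, -0.3, -0.1]
finger_gap: 0.0511
clk 29.27 tcp [0.5642 0.0378 0.1923] yaw_y 64.03 tilt 0.01 gap 0.0511 F [-0.2 -0.3 -0.1] q [-0.08  0.31 -0.06  1.21  0.    0.38]
turn units 0.0 | shift units after turn [ -4.39 -15.12   0.12]
shift units with present yaw [ -4.38 -15.12   0.12]
```

View pics/s10.png

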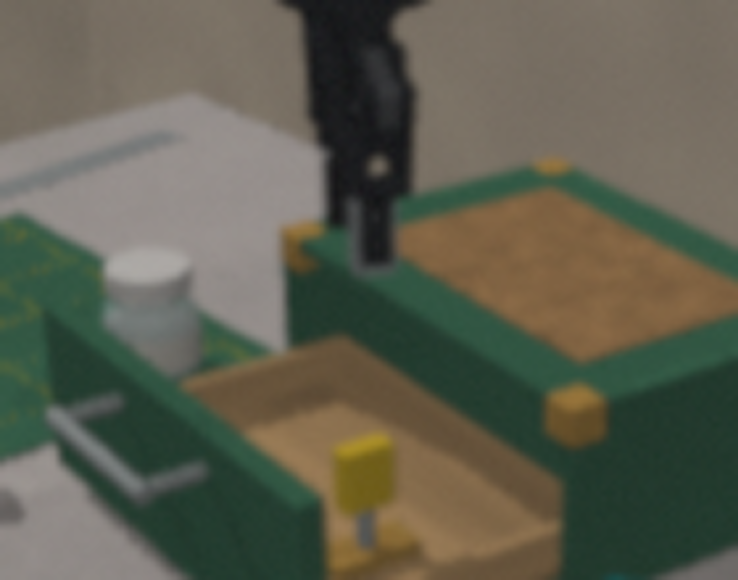

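Yellow stands upright on the drawer floor (side crop (365,490)). Next, blue.

```bash
python3 -m pendant '[[[-0.29,-1,0],0,-0.2],[[-0.29,-1,0],0,-0.2],[[-0.29,-1,0],0,-0.2],[[-0.29,-1,0],0,-0.2],[[-0.29,-1,0],0,-0.2],[[-0.29,-1,0],0,-0.2],[[-0.29,-1,0],0,-0.2],[[-0.29,-1,0],0,-0.2],[[-0.29,-1,0],0,-0.2],[[-0.29,-1,0],0,-0.2],[[-0.29,-1,0],0,-0.2],[[-0.29,-1,0],0,-0.2]]'; python3 -m pendant '[[[-0.29,-1,0],0,-0.2],[[-0.29,-1,0],0,-0.2],[[-0.29,-1,0.2],0,-0.2],[[-0.04,-0.12,1],0,-0.2],[[0,0,1],0,-0.2],[[0,0,1],0,-0.2],[[0,0,0],0,-0.2]]'; python3 plan.py 0.5105 -0.2725 0.044 64
python3 - <<'E'
from h import *
s=cam("side");t=cam("top")
crop(s,310,200,430,300,"s11.png")
E
```

```text
clock: 30.88
tcp_pos: [0.5212, -0.2098, 0.1923]
orientation: [0.0, 0.225, 0.974, 0.0]
wrist_force: [0.5, -1.0, 0.2]
finger_gap: 0.0513
clock: 31.75
tcp_pos: [0.5091, -0.2722, 0.1264]
orientation: [-0.002, 0.225, 0.974, 0.001]
wrist_force: [-0.5, -0.4, 0.7]
finger_gap: 0.0513
clk 31.75 tcp [ 0.5091 -0.2722  0.1264] yaw_y 63.94 tilt 0.22 gap 0.0513 F [-0.5 -0.4  0.7] q [-0.63  0.37 -0.13  1.07  0.   -0.18]
turn units -0.01 | shift units after turn [-0.07  0.02  4.12]
shift units with present yaw [-0.07  0.02  4.12]
```

View pics/s11.png

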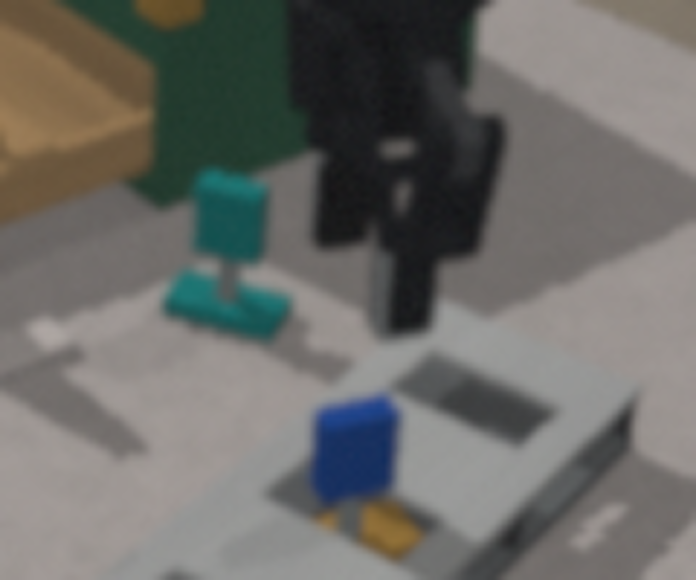

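```bash
python3 -m pendant '[[[-0.04,0,1],0,-0.2],[[0,0,1],0,-0.2],[[0,0,1],0,-0.2],[[0,0,0.7],0,-0.2],[[0,0,0.2],0,-0.2],[[0,0,0],0,-0.2]]'; python3 plan.py; python3 -m pendant '[[[0,0,0],0,0.2],[[0,0,0],0,0.5],[[0,0,0],0,0.6],[[0,0,0],0,0.7],[[0,0,0],0,0.9],[[0,0,0],0,0.9],[[0,0,0],0,0.9]]' 40; python3 plan.py 0.5109 -0.2725 0.047 8.65
```

```text
clock: 32.6
tcp_pos: [0.5114, -0.273, 0.0507]
orientation: [0.0, 0.225, 0.974, -0.0]
wrist_force: [-0.3, 0.3, 0.4]
finger_gap: 0.0517
clk 32.6 tcp [ 0.5114 -0.273   0.0507] yaw_y 63.96 tilt 0.03 gap 0.0517 F [-0.3  0.3  0.4] q [-0.63  0.44 -0.24  0.9   0.   -0.17]
clock: 33.48
tcp_pos: [0.5115, -0.273, 0.0507]
orientation: [0.0, 0.225, 0.974, -0.0]
wrist_force: [0.1, 0.0, 5.3]
finger_gap: 0.0135
clk 33.48 tcp [ 0.5115 -0.273   0.0507] yaw_y 63.96 tilt 0.05 gap 0.0135 F [0.1 0.  5.3] q [-0.63  0.44 -0.24  0.9   0.   -0.17]
turn units 9.22 | shift units after turn [ 0.03 -0.02  0.18]
shift units with present yaw [0.04 0.01 0.18]
```

```bash
python3 -m pendant '[[[0,0,-0.15],0,0.9],[[0,0,0],0.5,0.9],[[0,0,0],0.8,0.9],[[0,0,0],1,0.9]]' 60; python3 -m pendant '[[[0,0,0],1,0.9],[[0,0,0],1,0.9],[[0,0,0],1,0.9],[[0,0,0],1,0.9],[[0,0,0],1,0.9],[[0,0,0],1,0.9],[[0,0,0],0.72,0.9],[[0,0,0],0.2,0.9],[[0,0,0],0,0.9]]'; python3 plan.py 0.5109 -0.2725 0.05 8.65
python3 - <<'E'
from h import *
s=cam("side");t=cam("top")
crop(s,320,220,420,310,"s12.png")
E
```

```text
clock: 33.98
tcp_pos: [0.5105, -0.2724, 0.0524]
orientation: [-0.001, 0.342, 0.94, 0.0]
wrist_force: [-0.6, -0.1, -1.7]
finger_gap: 0.0129
clock: 35.1
tcp_pos: [0.5108, -0.2726, 0.0528]
orientation: [-0.0, 0.652, 0.759, 0.0]
wrist_force: [0.8, 0.6, -0.4]
finger_gap: 0.0128
clk 35.1 tcp [ 0.5108 -0.2726  0.0528] yaw_y 8.69 tilt 0.06 gap 0.0128 F [ 0.8  0.6 -0.4] q [-0.63  0.43 -0.23  0.9   0.    0.79]
turn units 0.01 | shift units after turn [0.   0.   0.14]
shift units with present yaw [0.   0.   0.14]
```

View pics/s12.png

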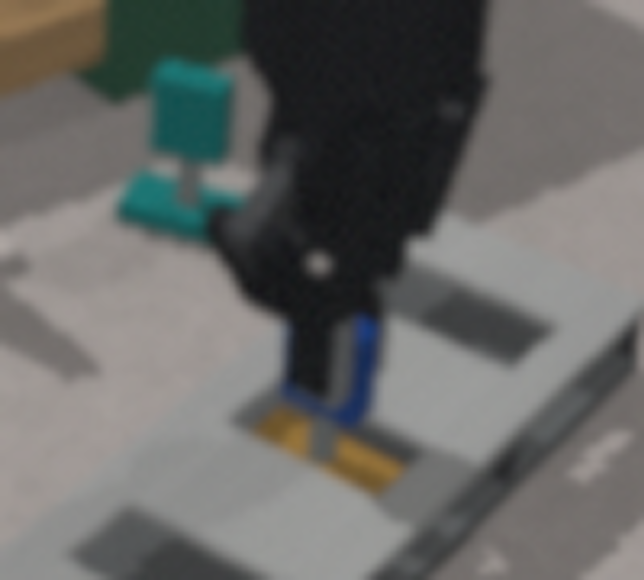

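Blue's foot lies in line within the slot (crop (250–410, 415–490)). Lifting gently.

```bash
python3 -m pendant '[[[0,0,-0.1],0,0.9],[[0,0,-0.15],0,0.9],[[0,0,-0.15],0,0.9],[[0,0,0],0,0.9]]'; python3 -m pendant '[[[0,0,-0.2],0,0.9],[[0,0,-0.2],0,0.9],[[0,0,-0.2],0,0.9]]'; python3 -m pendant '[[[0,0,-0.4],0,0.9],[[0,0,-0.4],0,0.9],[[0,0,-0.4],0,0.9]]'; python3 plan.py
```

```text
clock: 35.7
tcp_pos: [0.5115, -0.273, 0.0618]
orientation: [0.0, 0.652, 0.758, 0.0]
wrist_force: [-0.3, 0.8, -0.9]
finger_gap: 0.0131
clock: 36.08
tcp_pos: [0.5112, -0.2729, 0.0736]
orientation: [0.0, 0.652, 0.758, 0.0]
wrist_force: [0.3, -0.1, -2.4]
finger_gap: 0.0129
clock: 36.45
tcp_pos: [0.5113, -0.2729, 0.098]
orientation: [0.0, 0.652, 0.758, 0.0]
wrist_force: [-0.4, 0.5, -2.0]
finger_gap: 0.0129
clk 36.45 tcp [ 0.5113 -0.2729  0.098 ] yaw_y 8.63 tilt 0.02 gap 0.0129 F [-0.4  0.5 -2. ] q [-0.63  0.39 -0.17  1.    0.    0.79]
```

```bash
python3 -m pendant '[[[0,0,-1],0,0.9],[[0,0,-1],0,0.9],[[0,0,-1],0,0.9],[[0,0,-1],-1,0.9],[[0,0,-1],-1,0.9],[[0,0,0],-1,0.9],[[0,0,0],-1,0.9],[[0,0,0],-1,0.9],[[0,0,0],-1,0.9],[[0,0,0],-1,0.9],[[0,0,0],-1,0.9],[[0,0,0],-1,0.9]]'; python3 -m pendant '[[[0,0,0],-1,0.9],[[0,0,0],-1,0.9],[[0,0,0],-1,0.9],[[0,0,0],-0.5,0.9],[[0,0,0],0,0.9]]'; python3 plan.py 0.5713 0.1023 0.198 83.6
python3 - <<'E'
from h import *
s=cam("side");t=cam("top")
cv2.imwrite("pics/t13.png",t["color"])
E
```

```text
clock: 37.95
tcp_pos: [0.5111, -0.2728, 0.1977]
orientation: [0.0, 0.235, 0.972, 0.0]
wrist_force: [-0.1, 0.3, -1.6]
finger_gap: 0.0132
clock: 38.58
tcp_pos: [0.5112, -0.2728, 0.1976]
orientation: [0.0, 0.056, 0.998, -0.0]
wrist_force: [0.2, -0.5, -0.6]
finger_gap: 0.0129
clk 38.58 tcp [ 0.5112 -0.2728  0.1976] yaw_y 83.6 tilt 0.02 gap 0.0129 F [ 0.2 -0.5 -0.6] q [-0.63  0.33 -0.01  1.23  0.   -0.52]
turn units 0.0 | shift units after turn [-0.9  18.97 -0.02]
shift units with present yaw [-0.9  18.97 -0.02]
```

View pics/t13.png

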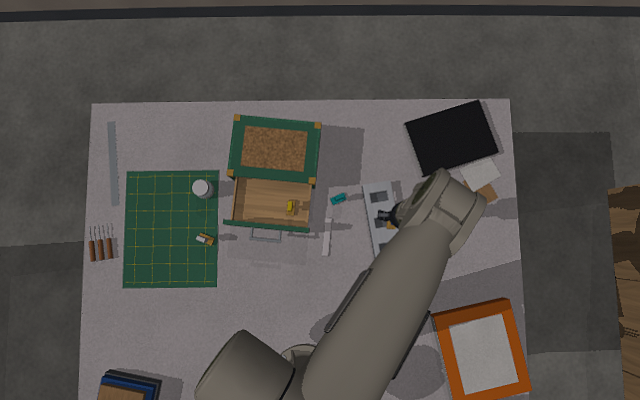

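Yellow shows at (292,207) inside the drawer and white is unchanged at (205,239). Carrying blue to the middle.

```bash
python3 -m pendant '[[[-0.05,0.5,0],0,0.9],[[-0.05,1,0],0,0.9],[[-0.05,1,0],0,0.9],[[-0.05,1,0],0,0.9],[[-0.05,1,0],0,0.9],[[-0.05,1,0],0,0.9],[[-0.05,1,0],0,0.9],[[-0.05,1,0],0,0.9],[[-0.05,1,0],0,0.9],[[-0.05,1,0],0,0.9],[[-0.05,1,0],0,0.9],[[-0.05,1,0],0,0.9]]'; python3 -m pendant '[[[-0.04,1,0],0,0.9],[[-0.04,1,0],0,0.9],[[-0.04,1,0],0,0.9],[[-0.04,1,0],0,0.9],[[-0.04,1,0],0,0.9],[[-0.04,1,0],0,0.9],[[-0.04,1,0],0,0.9],[[0,0.47,0],0,0.9],[[0,0,1],0,0.9],[[0,0,1],0,0.9],[[0,0,1],0,0.9],[[0,0,0],0,0.9]]'; python3 plan.py 0.5713 0.1023 0.0650 83.6
python3 - <<'E'
from h import *
s=cam("side")
crop(s,230,120,370,230,"s14.png")
E
```

```text
clock: 40.17
tcp_pos: [0.5488, -0.0443, 0.1973]
orientation: [0.0, 0.056, 0.998, 0.0]
wrist_force: [0.2, 0.4, -0.9]
finger_gap: 0.0132
clock: 41.68
tcp_pos: [0.5693, 0.1022, 0.1357]
orientation: [-0.002, 0.056, 0.998, -0.0]
wrist_force: [-0.4, -0.7, -1.3]
finger_gap: 0.0132
clk 41.67 tcp [0.5693 0.1022 0.1357] yaw_y 83.62 tilt 0.21 gap 0.0132 F [-0.4 -0.7 -1.3] q [ 0.04  0.37 -0.12  1.09 -0.    0.15]
turn units 0.0 | shift units after turn [-0.1   0.02  3.53]
shift units with present yaw [-0.1   0.02  3.53]
```

View pics/s14.png

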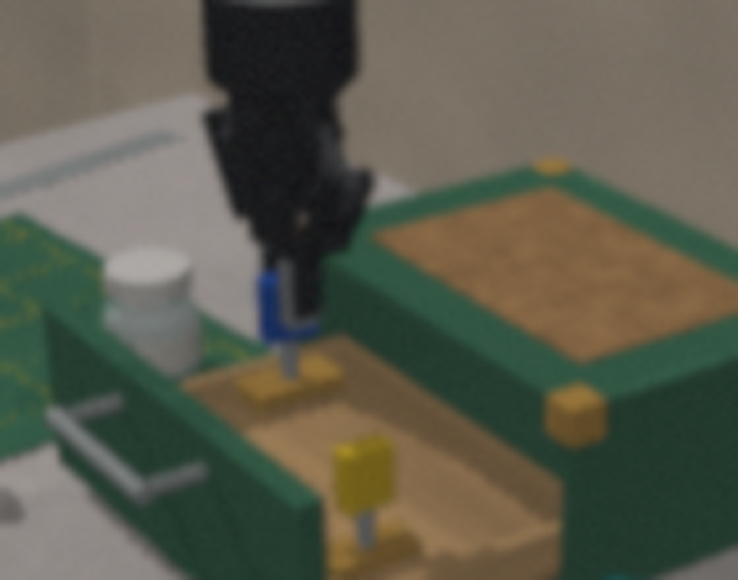

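```bash
python3 -m pendant '[[[-0.04,0,1],0,0.9],[[0,0,1],0,0.9],[[0,0,0.8],0,0.9],[[0,0,0.4],0,0.9],[[0,0,0],0,0.9],[[0,0,0],0,0.9]]'; python3 plan.py
```

```text
clock: 42.48
tcp_pos: [0.5721, 0.1022, 0.074]
orientation: [0.001, 0.056, 0.998, 0.0]
wrist_force: [-1.1, -1.4, -1.5]
finger_gap: 0.013
clk 42.48 tcp [0.5721 0.1022 0.074 ] yaw_y 83.63 tilt 0.07 gap 0.013 F [-1.1 -1.4 -1.5] q [ 0.04  0.42 -0.2   0.95  0.    0.15]
```

```bash
python3 -m pendant '[[[0,0,0.25],0,0.9],[[0,0,0.13],0,0.9],[[0,0,0],0,0.9],[[0,0,0],0,0.9]]'; python3 -m pendant '[[[0,0,0.06],0,0.9],[[0,0,0],0,0.9],[[0,0,0],0,0.9]]'
```

```text
clock: 42.98
tcp_pos: [0.5715, 0.1022, 0.0657]
orientation: [0.0, 0.056, 0.998, 0.0]
wrist_force: [-0.0, -0.4, -1.7]
finger_gap: 0.0126
clock: 43.35
tcp_pos: [0.5718, 0.1022, 0.0648]
orientation: [0.0, 0.056, 0.998, 0.0]
wrist_force: [-0.3, -0.2, 0.2]
finger_gap: 0.0131
```

```bash
python3 -m pendant '[[[0,0,0],0,0.6],[[0,0,0],0,0.3],[[0,0,0],0,0.25],[[0,0,0],0,0.25],[[0,0,-0.3],0,0.25],[[0,0,-0.7],0,0.25],[[0,0,-1],0,0.25],[[0,0,-1],0,0.25],[[0,0,-1],0,0.25],[[0,0,-1],0,0.25],[[0,0,-1],0,0.25],[[0,0,-0.4],0,0.25]]'; python3 plan.py
cat > white.py <<'E'
from h import *
import sys
t=cam("top"); s=cam("side")
if len(sys.argv)>1: t=dict(t); t["color"]=cv2.imread(sys.argv[1])
crop(s,180,120,370,240,"s15.png")
HUE["brass"]=(8,24,80)
wt=(185,222,225,256); ws=(200,175,232,222)
def wm(r,w):
    u0,v0,u1,v1=w; im=cv2.resize(r["color"][v0:v1,u0:u1],None,fx=6,fy=6,interpolation=cv2.INTER_CUBIC)
    h=cv2.cvtColor(im,cv2.COLOR_BGR2HSV); 
    return ((h[...,1]<70)&(h[...,2]>95)).astype(np.float32)
bt=cmask(t,wt,"brass"); 
x0=atz(t,(205,239),.02)
# union of everything non-green: foot+stem+handle in top
u0,v0,u1,v1=wt
def non_green(r,w):
    u0,v0,u1,v1=w; im=cv2.resize(r["color"][v0:v1,u0:u1],None,fx=6,fy=6,interpolation=cv2.INTER_CUBIC)
    h=cv2.cvtColor(im,cv2.COLOR_BGR2HSV); br=(h[...,0]<24)&(h[...,1]>80)&(h[...,2]>80); wh=(h[...,1]<70)&(h[...,2]>60)
    m=(br|wh).astype(np.uint8); n,l,st,_=cv2.connectedComponentsWithStats(m)
    k=1+np.argmax(st[1:,4]); return (l==k).astype(np.float32)
I=[(t,wt,non_green(t,wt)),(s,ws,non_green(s,ws))]
cv2.imwrite("pics/wm.png",np.hstack([cv2.resize(m*255,(300,300)) for _,_,m in I]))
z=.002; pr=[(.052,.026,z,z+.01),(.01,.01,z+.01,z+.032),(.03,.014,z+.032,z+.068)]
for J in (I[:1],I[1:],I):
    q,f=fitmask(J,pr,[x0[0],x0[1],np.radians(-115)]); print(np.round(q[:2],4),np.degrees(q[2]).round(1),round(f,3))
E
python3 white.py pics/t13.png
```

```text
clock: 44.85
tcp_pos: [0.5724, 0.1022, 0.1949]
orientation: [0.002, 0.056, 0.998, 0.0]
wrist_force: [0.1, 0.4, -0.3]
finger_gap: 0.0321
clk 44.85 tcp [0.5724 0.1022 0.1949] yaw_y 83.64 tilt 0.19 gap 0.0321 F [ 0.1  0.4 -0.3] q [ 0.04  0.34 -0.01  1.22  0.    0.15]
[0.4331 0.2678] 2.7 0.5
[0.4157 0.1728] -2.8 0.44
[0.4355 0.2638] 10.2 1.493[ WARN:0@4.016] global loadsave.cpp:1063 imwrite_ Unsupported depth image for selected encoder is fallbacked to CV_8U.
```

View pics/wm.png

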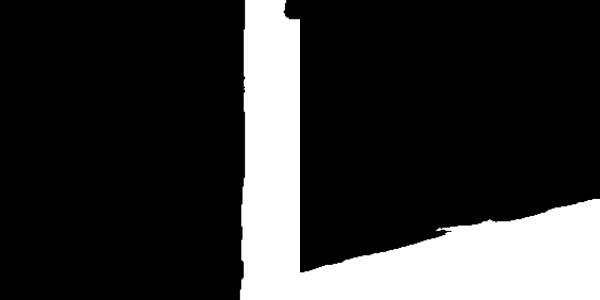

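View pics/s15.png

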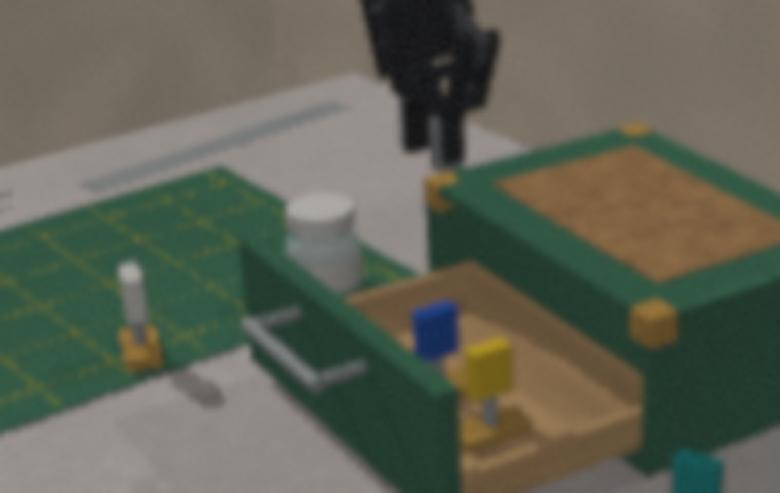

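Blue and yellow both stand in the drawer. The white mask had picked up the table, so I'm fixing that by dropping components that touch the border.

```bash
python3 - <<'E'
s=open("white.py").read()
s=s.replace("k=1+np.argmax(st[1:,4])","H,W=m.shape; ok=[i for i in range(1,n) if st[i,0]>0 and st[i,1]>0 and st[i,0]+st[i,2]<W and st[i,1]+st[i,3]<H]; k=max(ok,key=lambda i:st[i,4])")
s=s.replace("cv2.resize(m*255,(300,300))","cv2.resize((m*255).astype(np.uint8),(300,300))")
s=s.replace("round(f,3))","round(f,3)); [print(' foot',proj(r,box(*q,*pr[0])).mean(0).round(1)) for r in (t,s)]")
open("white.py","w").write(s)
E
python3 white.py pics/t13.png
```

```text
[0.4608 0.3285] -111.3 0.031
 foot [205.2 238.8]
 foot [213.1 204.3]
[0.4639 0.3308] -108.6 0.035
 foot [204.6 237.9]
 foot [213.7 203.7]
[0.4619 0.3286] -109.8 0.093
 foot [205.2 238.5]
 foot [213.4 204.2]
```

View pics/wm.png

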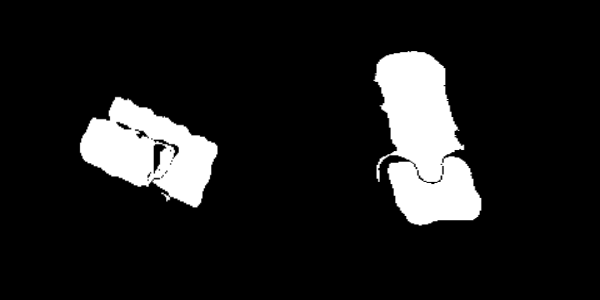

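White is at (0.462, 0.329) with yaw −110°, the cameras agreeing to about 3 mm and 3°. Moving there.

```bash
python3 -m pendant '[[[0,0,0],-1,0.25],[[0,0,0],-1,0.25],[[0,0,0],-1,0.25],[[0,0,0],-1,0.25],[[0,0,0],-1,0.25],[[0,0,0],-1,0.25],[[0,0,0],-1,0.25],[[0,0,0],-1,0.25],[[0,0,0],-1,0],[[0,0,0],-1,-0.2],[[0,0,0],-1,-0.2],[[0,0,0],-1,-0.2]]'; python3 -m pendant '[[[0,0,0],-0.73,-0.2],[[0,0,0],0,-0.2]]'; python3 plan.py 0.462 0.329 0.12 160.2
```

```text
clock: 46.55
tcp_pos: [0.5708, 0.1022, 0.1913]
orientation: [-0.001, -0.543, 0.839, 0.001]
wrist_force: [-0.2, 0.4, -0.3]
finger_gap: 0.0513
clock: 46.8
tcp_pos: [0.5709, 0.1022, 0.1915]
orientation: [-0.001, -0.573, 0.819, 0.001]
wrist_force: [-0.2, 0.0, 0.4]
finger_gap: 0.0514
clk 46.8 tcp [0.5709 0.1022 0.1915] yaw_y 159.96 tilt 0.1 gap 0.0514 F [-0.2  0.   0.4] q [ 0.04  0.34 -0.02  1.22  0.   -1.18]
turn units -0.04 | shift units after turn [-8.83  8.97  3.57]
shift units with present yaw [-8.79  9.    3.57]
```

```bash
python3 -m pendant '[[[-0.98,1,0],-0.04,-0.2],[[-0.98,1,0],0,-0.2],[[-0.98,1,0],0,-0.2],[[-0.98,1,0],0,-0.2],[[-0.98,1,0],0,-0.2],[[-0.98,1,0],0,-0.2],[[-0.98,1,0],0,-0.2],[[-0.98,1,0],0,-0.2],[[-0.98,0.97,0.5],0,-0.2],[[0,0,1],0,-0.2],[[0,0,1],0,-0.2],[[0,0,0],0,-0.2]]'; python3 plan.py 0.462 0.329 0.042 160.2
python3 - <<'E'
from h import *
s=cam("side")
crop(s,170,130,270,220,"s16.png")
E
```

```text
clock: 48.3
tcp_pos: [0.4608, 0.3282, 0.1405]
orientation: [-0.002, -0.575, 0.818, 0.0]
wrist_force: [-0.9, 0.5, -0.3]
finger_gap: 0.0514
clk 48.3 tcp [0.4608 0.3282 0.1405] yaw_y 160.2 tilt 0.25 gap 0.0514 F [-0.9  0.5 -0.3] q [ 0.48  0.34 -0.14  1.09  0.   -0.75]
turn units -0.0 | shift units after turn [-0.06 -0.04  4.92]
shift units with present yaw [-0.06 -0.04  4.92]
```

View pics/s16.png

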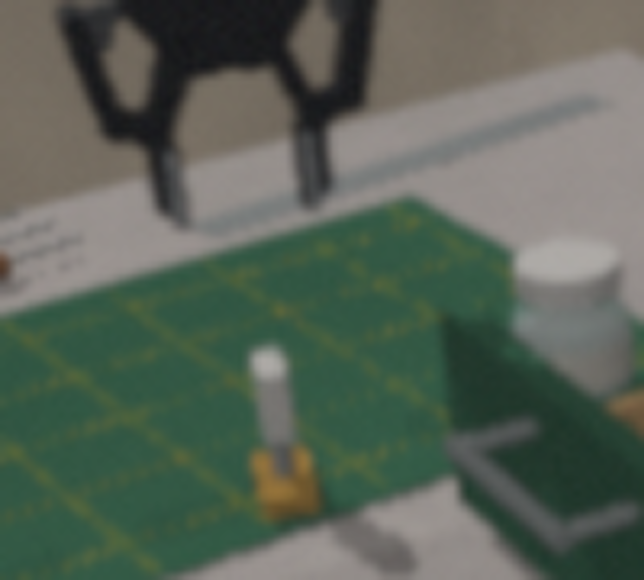

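```bash
python3 -m pendant '[[[-0.02,0,1],0,-0.2],[[0,0,1],0,-0.2],[[0,0,1],0,-0.2],[[0,0,1],0,-0.2],[[0,0,0.6],0,-0.2],[[0,0,0.3],0,-0.2],[[0,0,0],0,-0.2]]'; python3 plan.py;  python3 -m pendant '[[[0,0,0],0,0.2],[[0,0,0],0,0.5],[[0,0,0],0,0.6],[[0,0,0],0,0.7],[[0,0,0],0,0.9],[[0,0,0],0,0.9],[[0,0,0],0,0.9]]' 50; python3 plan.py; python3 - <<'E'
from h import *
s=cam("side")
crop(s,170,130,270,220,"s17.png")
E
```

```text
clock: 49.22
tcp_pos: [0.4627, 0.3293, 0.0447]
orientation: [0.0, -0.575, 0.818, 0.0]
wrist_force: [0.8, 0.0, -0.2]
finger_gap: 0.0513
clk 49.23 tcp [0.4627 0.3293 0.0447] yaw_y 160.24 tilt 0.02 gap 0.0513 F [ 0.8  0.  -0.2] q [ 0.48  0.42 -0.28  0.87  0.   -0.75]
clock: 50.1
tcp_pos: [0.4629, 0.3295, 0.045]
orientation: [0.001, -0.575, 0.818, -0.0]
wrist_force: [-0.8, -0.6, 5.5]
finger_gap: 0.0128
clk 50.1 tcp [0.4629 0.3295 0.045 ] yaw_y 160.25 tilt 0.06 gap 0.0128 F [-0.8 -0.6  5.5] q [ 0.48  0.42 -0.28  0.87  0.   -0.75]
```

View pics/s17.png

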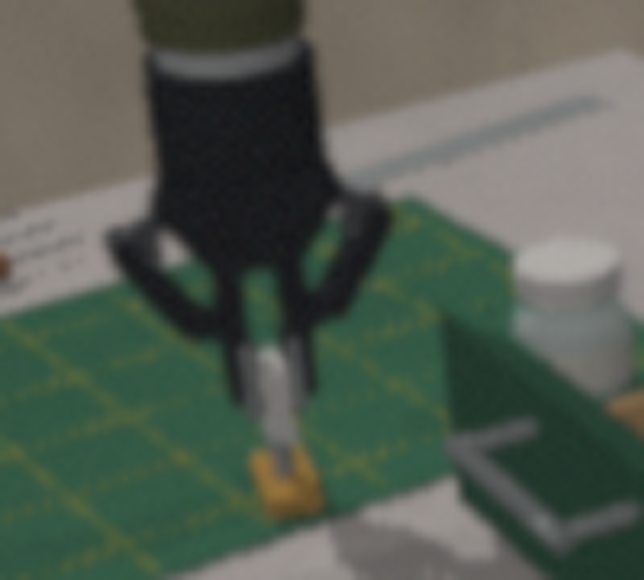

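White is gripped and centred. Lifting, turning back, carrying to drawer y=+65 mm.

```bash
python3 -m pendant '[[[0,0,-0.5],0,0.9],[[0,0,-1],0,0.9],[[0,0,-1],0,0.9],[[0,0,-1],1,0.9],[[0,0,-1],1,0.9],[[0,0,-1],1,0.9],[[0,0,-1],1,0.9],[[0,0,-1],1,0.9],[[0,0,0],1,0.9],[[0,0,0],1,0.9],[[0,0,0],1,0.9],[[0,0,0],1,0.9]]' 60; python3 -m pendant '[[[0,0,0],1,0.9],[[0,0,0],1,0.9],[[0,0,0],1,0.9],[[0,0,0],0.77,0.9],[[0,0,0],0,0.9]]'; python3 plan.py 0.5786 0.1669 0.2 83.6
```

```text
clock: 51.65
tcp_pos: [0.462, 0.329, 0.1942]
orientation: [-0.001, -0.14, 0.99, -0.0]
wrist_force: [0.9, 0.2, -2.5]
finger_gap: 0.0132
clock: 52.28
tcp_pos: [0.4621, 0.329, 0.1942]
orientation: [-0.0, 0.055, 0.998, -0.0]
wrist_force: [-1.1, 0.3, -2.3]
finger_gap: 0.0131
clk 52.27 tcp [0.4621 0.329  0.1942] yaw_y 83.68 tilt 0.06 gap 0.0131 F [-1.1  0.3 -2.3] q [ 0.48  0.31 -0.05  1.21 -0.    0.59]
turn units 0.01 | shift units after turn [-6.69 -7.41 -0.29]
shift units with present yaw [-6.68 -7.42 -0.29]
```

```bash
python3 -m pendant '[[[-0.4,-0.4,0],0,0.9],[[-0.9,-1,0],0,0.9],[[-0.9,-1,0],0,0.9],[[-0.9,-1,0],0,0.9],[[-0.9,-1,0],0,0.9],[[-0.9,-1,0],0,0.9],[[-0.9,-1,0],0,0.9],[[-0.87,-1,0],0,0.9],[[0,0,1],0,0.9],[[0,0,1],0,0.9],[[0,0,1],0,0.9],[[0,0,0],0,0.9]]';  python3 plan.py 0.5786 0.1669 0.065 83.6
python3 - <<'E'
from h import *
s=cam("side")
crop(s,230,120,370,230,"s18.png")
E
```

```text
clock: 53.78
tcp_pos: [0.5774, 0.1665, 0.1327]
orientation: [-0.002, 0.055, 0.998, -0.0]
wrist_force: [0.1, 1.4, -0.6]
finger_gap: 0.0128
clk 53.77 tcp [0.5774 0.1665 0.1327] yaw_y 83.64 tilt 0.23 gap 0.0128 F [ 0.1  1.4 -0.6] q [ 0.15  0.41 -0.06  1.11 -0.    0.26]
turn units 0.01 | shift units after turn [-0.06  0.03  3.39]
shift units with present yaw [-0.06  0.03  3.39]
```

View pics/s18.png

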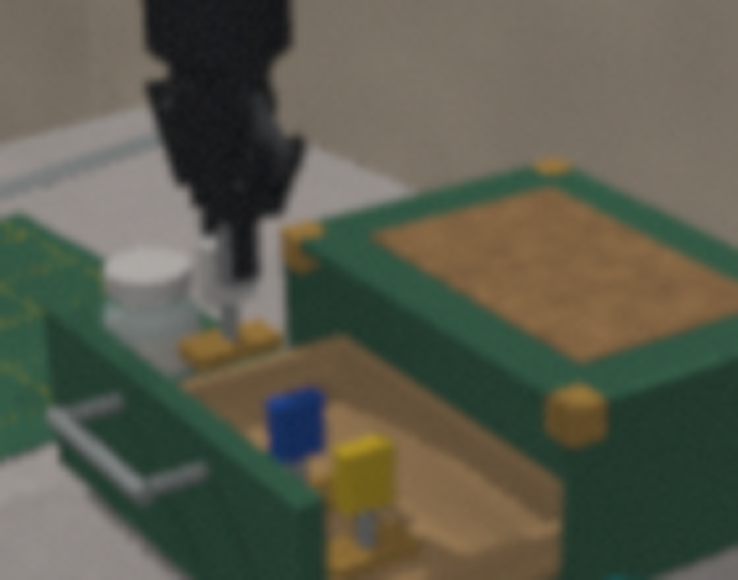

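```bash
python3 -m pendant '[[[0,0,1],0,0.9],[[0,0,0.9],0,0.9],[[0,0,0.7],0,0.9],[[0,0,0.3],0,0.9],[[0,0,0],0,0.9],[[0,0,0],0,0.9]]'; python3 plan.py
```

```text
clock: 54.58
tcp_pos: [0.5792, 0.1675, 0.0773]
orientation: [0.001, 0.055, 0.998, 0.0]
wrist_force: [-0.1, -0.5, -1.1]
finger_gap: 0.0128
clk 54.58 tcp [0.5792 0.1675 0.0773] yaw_y 83.64 tilt 0.07 gap 0.0128 F [-0.1 -0.5 -1.1] q [ 0.15  0.45 -0.14  0.98  0.    0.26]
```

```bash
python3 -m pendant '[[[0,0,0.4],0,0.9],[[0,0,0.12],0,0.9],[[0,0,0],0,0.9],[[0,0,0],0,0.9]]'; python3 -m pendant '[[[0,0,0.07],0,0.9],[[0,0,0],0,0.9],[[0,0,0],0,0.9]]'
```

```text
clock: 55.08
tcp_pos: [0.5787, 0.1674, 0.0661]
orientation: [0.0, 0.056, 0.998, 0.0]
wrist_force: [-0.3, 0.6, -1.1]
finger_gap: 0.0132
clock: 55.45
tcp_pos: [0.5791, 0.1674, 0.065]
orientation: [0.0, 0.056, 0.998, 0.0]
wrist_force: [1.1, 0.3, 0.5]
finger_gap: 0.0133
```

```bash
python3 -m pendant '[[[0,0,0],0,0.6],[[0,0,0],0,0.3],[[0,0,0],0,0.25],[[0,0,0],0,0.25],[[0,0,-0.3],0,0.25],[[0,0,-0.7],0,0.25],[[0,0,-1],0,0.25],[[0,0,-1],0,0.25],[[0,0,-1],0,0.25],[[0,0,-1],0,0.25],[[0,0,-1],0,0.25],[[0,0,-0.4],0,0.4]]'; python3 -m pendant '[[[0,0,0],1,0.4],[[0,0,0],1,0.4],[[0,0,0],1,0.4],[[0,0,0],1,0.4],[[0,0,0],1,0.4],[[0,0,0],1,0.4],[[0,0,0],1,0.4],[[0,0,0],1,0.4],[[0,0,0],1,0.4],[[0,0,0],1,0.4],[[0,0,0],1,0.4],[[0,0,0],1,0.4]]';  python3 -m pendant '[[[0,0,0],1,0.4],[[0,0,0],1,0.4],[[0,0,0],1,0.4],[[0,0,0],0,0.4]]'; python3 plan.py 0.4555 0.1152 0.195 -6.4
python3 - <<'E'
from h import *
s=cam("side");t=cam("top")
crop(s,230,120,370,230,"s19.png");crop(t,210,140,340,250,"t19.png")
E
```

```text
clock: 56.95
tcp_pos: [0.5796, 0.1675, 0.1951]
orientation: [0.002, 0.056, 0.998, 0.0]
wrist_force: [0.0, -0.4, 0.6]
finger_gap: 0.0259
clock: 58.45
tcp_pos: [0.5785, 0.1674, 0.1927]
orientation: [-0.0, 0.633, 0.774, -0.0]
wrist_force: [-0.5, 0.0, 0.2]
finger_gap: 0.0256
clock: 58.95
tcp_pos: [0.5785, 0.1673, 0.1927]
orientation: [-0.0, 0.745, 0.667, -0.0]
wrist_force: [0.6, 0.0, 0.9]
finger_gap: 0.0257
clk 58.95 tcp [0.5785 0.1673 0.1927] yaw_y -6.3 tilt 0.01 gap 0.0257 F [0.6 0.  0.9] q [0.15 0.38 0.05 1.24 0.   1.83]
turn units 0.02 | shift units after turn [-3.28 -5.82 -0.12]
shift units with present yaw [-3.27 -5.83 -0.12]
```

View pics/s19.png

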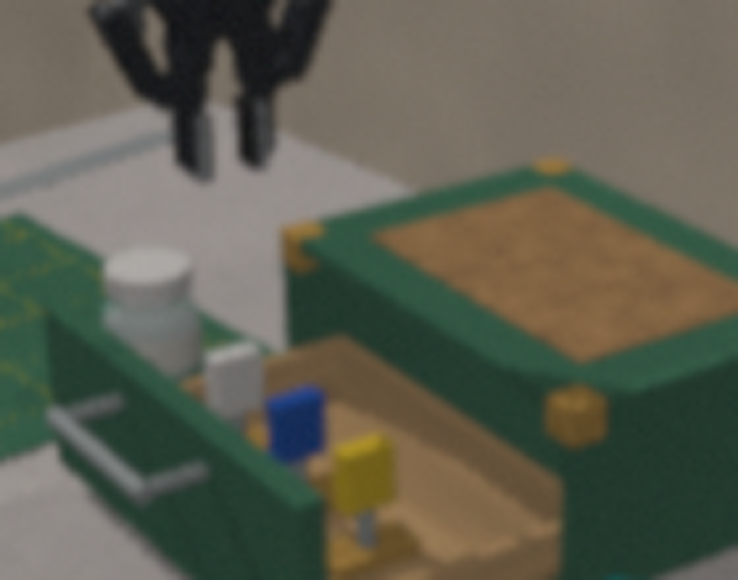

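View pics/t19.png

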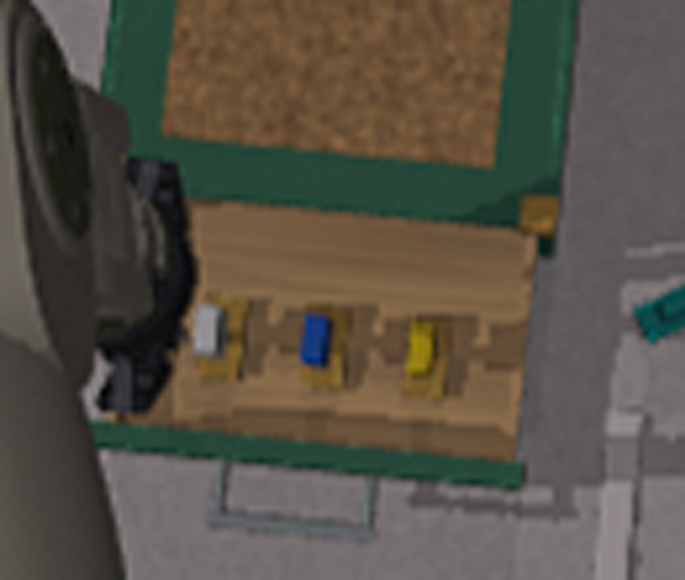

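All three stamps stand upright in the drawer (top crop: white (210,330), blue (316,340), yellow (421,345)), and the handle hasn't moved. Now regrasping it.

```bash
python3 -m pendant '[[[-0.55,-0.97,0],0.02,0.4],[[-0.55,-0.97,0],0,0.4],[[-0.55,-0.97,0],0,0.4],[[-0.55,-0.97,0],0,0.4],[[-0.54,-0.97,0],0,0.4],[[-0.54,-0.97,0],0,0.4],[[0,0,1],0,0.4],[[0,0,1],0,0.4],[[0,0,1],0,0.4],[[0,0,0],0,0.4]]'; python3 plan.py 0.4555 0.1152 0.0725 -6.4
python3 - <<'E'
from h import *
s=cam("side")
crop(s,210,130,330,220,"s20.png")
E
```

```text
clock: 60.3
tcp_pos: [0.4543, 0.1152, 0.1316]
orientation: [-0.001, 0.746, 0.666, -0.001]
wrist_force: [0.1, 0.5, -0.4]
finger_gap: 0.0256
clk 60.3 tcp [0.4543 0.1152 0.1316] yaw_y -6.42 tilt 0.17 gap 0.0256 F [ 0.1  0.5 -0.4] q [ 0.08  0.17 -0.39  1.01  0.    1.76]
turn units -0.0 | shift units after turn [0.01 0.06 2.95]
shift units with present yaw [0.01 0.06 2.95]
```

View pics/s20.png

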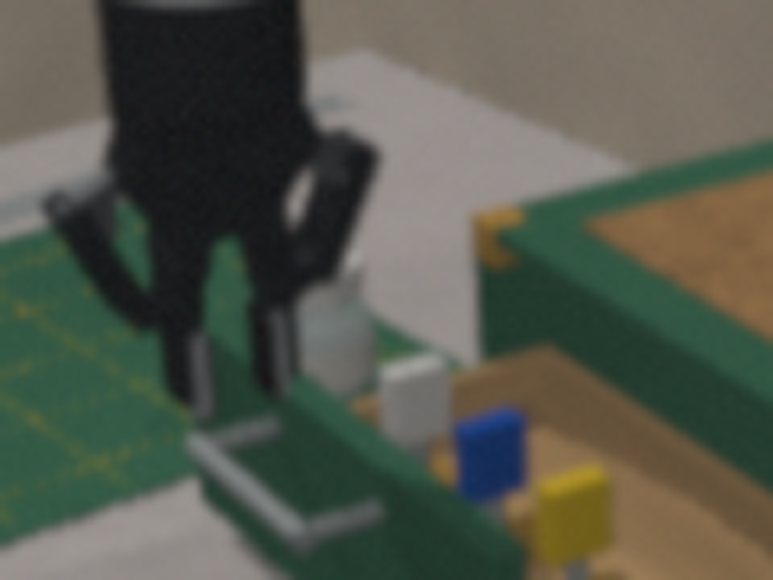

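The fingers straddle the bar again. Going down to pinch.

```bash
python3 -m pendant '[[[0,0,0.8],0,0.4],[[0,0,0.8],0,0.4],[[0,0,0.8],0,0.4],[[0,0,0.4],0,0.4],[[0,0,0],0,0.4],[[0,0,0],0,0.4]]'; python3 -m pendant '[[[0,0,0.1],0,0.4],[[0,0,0],0,0.7],[[0,0,0],0,1],[[0,0,0],0,1],[[0,0,0],0,1],[[0,0,0],0,1]]' 40;python3 plan.py
```

```text
clock: 61.1
tcp_pos: [0.4563, 0.1154, 0.0775]
orientation: [0.0, 0.746, 0.666, 0.001]
wrist_force: [0.6, -0.7, 0.1]
finger_gap: 0.0256
clock: 61.85
tcp_pos: [0.4559, 0.1153, 0.075]
orientation: [0.0, 0.746, 0.666, 0.0]
wrist_force: [-0.5, -0.5, 3.1]
finger_gap: 0.0085
clk 61.85 tcp [0.4559 0.1153 0.075 ] yaw_y -6.48 tilt 0.04 gap 0.0085 F [-0.5 -0.5  3.1] q [ 0.08  0.22 -0.48  0.87  0.    1.76]
```

```bash
python3 -m pendant '[[[0,0.15,0],0,1],[[0,0.3,0],0,1],[[0,0.45,0],0,1],[[0,0.5,0],0,1],[[0,0.5,0],0,1],[[0,0.5,0],0,1],[[0,0.5,0],0,1],[[0,0.5,0],0,1],[[0,0.5,0],0,1],[[0,0.5,0],0,1],[[0,0.5,0],0,1],[[0,0.5,0],0,1]]'; python3 -m pendant '[[[0,0.4,0],0,1],[[0,0.3,0],0,1],[[0,0.2,0],0,1],[[0,0.1,0],0,1],[[0,0,0],0,1],[[0,0,0],0,1]]'; python3 plan.py
python3 - <<'E'
from h import *
s=cam("side")
crop(s,230,120,370,230,"s21.png")
E
```

```text
clock: 63.35
tcp_pos: [0.5632, 0.1032, 0.075]
orientation: [-0.0, 0.746, 0.666, 0.0]
wrist_force: [-1.0, 0.1, 5.2]
finger_gap: 0.0087
clock: 64.1
tcp_pos: [0.5834, 0.1009, 0.075]
orientation: [0.0, 0.746, 0.666, 0.001]
wrist_force: [1.3, 0.8, 4.2]
finger_gap: 0.0083
clk 64.1 tcp [0.5834 0.1009 0.075 ] yaw_y -6.48 tilt 0.07 gap 0.0083 F [1.3 0.8 4.2] q [ 0.04  0.43 -0.17  0.96  0.    1.72]
```

View pics/s21.png

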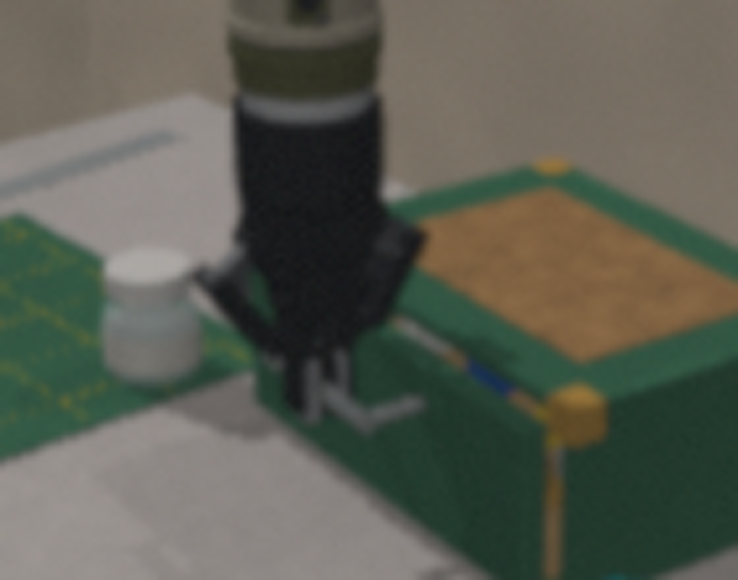

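About 10 mm are left, with the stamps still upright in the gap. Creeping shut.

```bash
python3 -m pendant '[[[0,0.15,0],0,1],[[0,0.15,0],0,1],[[0,0.1,0],0,1],[[0,0,0],0,1]]'; python3 -m pendant '[[[0,0.06,0],0,1],[[0,0.06,0],0,1],[[0,0,0],0,1]]';python3 -m pendant '[[[0,0.06,0],0,1],[[0,0.06,0],0,1],[[0,0,0],0,1]]'
```

```text
clock: 64.65
tcp_pos: [0.5909, 0.1001, 0.075]
orientation: [0.0, 0.746, 0.666, 0.0]
wrist_force: [-0.0, 1.2, 5.8]
finger_gap: 0.0082
clock: 65.03
tcp_pos: [0.5931, 0.0999, 0.075]
orientation: [-0.0, 0.746, 0.666, 0.0]
wrist_force: [-0.5, 0.2, 6.0]
finger_gap: 0.0086
clock: 65.4
tcp_pos: [0.5937, 0.0998, 0.075]
orientation: [-0.001, 0.746, 0.666, -0.001]
wrist_force: [-4.4, 1.0, 9.8]
finger_gap: 0.0085
```

```bash
python3 -m pendant '[[[0,0.06,0],0,1],[[0,0.06,0],0,1],[[0,0,0],0,1]]'; python3 -m pendant '[[[0,0,0],0,0.6],[[0,0,0],0,0.4],[[0,-0.15,0],0,0.4],[[0,0,0],0,0.4],[[0,0,-0.5],0,0.4],[[0,0,-1],0,0.4],[[0,0,-1],0,0.4],[[0,0,-1],0,0.4],[[0,0,-1],0,0.4],[[0,0,-1],0,0.4],[[0,0,0],0,0.4]]'; python3 -m pendant '[[[0.9,-1,0],0,0.4],[[0.9,-1,0],0,0.4],[[0.9,-1,0],0,0.4],[[0.9,-1,0],0,0.4],[[0.9,-1,0],0,0.4],[[0.9,-1,0],0,0.4],[[0.9,-1,0],0,0.4],[[0.9,-1,0],0,0.4],[[0.9,-1,0],0,0.4],[[0.9,0,0],0,0.4],[[0,0,0],0,0.4]]'; python3 plan.py
python3 - <<'E'
from h import *
s=cam("side");t=cam("top")
crop(s,230,120,370,230,"s22.png");cv2.imwrite("pics/t22.png",t["color"]); crop(t,210,140,340,250,"t22c.png")
E
```

```text
clock: 65.78
tcp_pos: [0.5937, 0.0998, 0.0749]
orientation: [-0.003, 0.746, 0.666, -0.002]
wrist_force: [-11.0, 1.7, 14.9]
finger_gap: 0.0083
clock: 67.15
tcp_pos: [0.5964, 0.0995, 0.1871]
orientation: [0.001, 0.746, 0.666, 0.002]
wrist_force: [0.9, 0.4, -0.2]
finger_gap: 0.0255
clock: 68.53
tcp_pos: [0.4366, 0.2999, 0.1845]
orientation: [0.0, 0.745, 0.667, 0.0]
wrist_force: [0.2, -0.7, 0.5]
finger_gap: 0.0254
clk 68.53 tcp [0.4366 0.2999 0.1845] yaw_y -6.36 tilt 0.04 gap 0.0254 F [ 0.2 -0.7  0.5] q [ 0.45  0.24 -0.16  1.16 -0.    2.13]
```

View pics/s22.png

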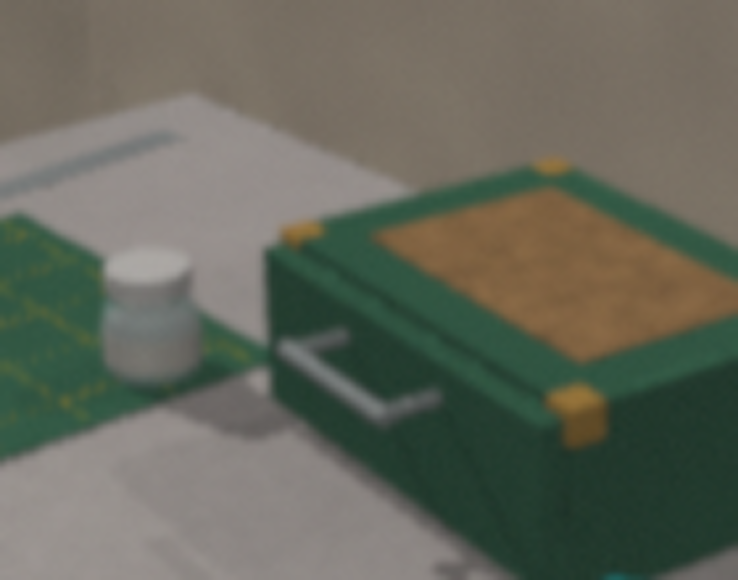

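View pics/t22.png

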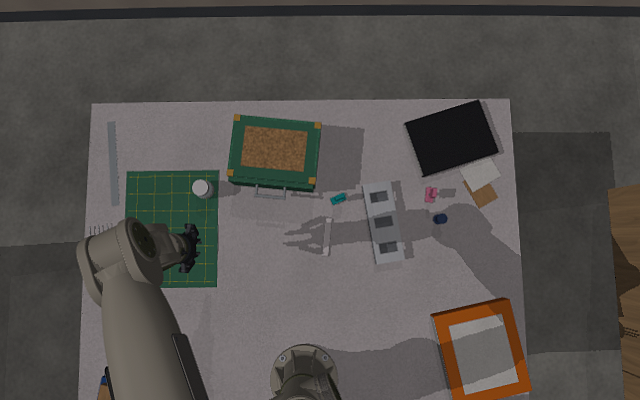

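View pics/t22c.png

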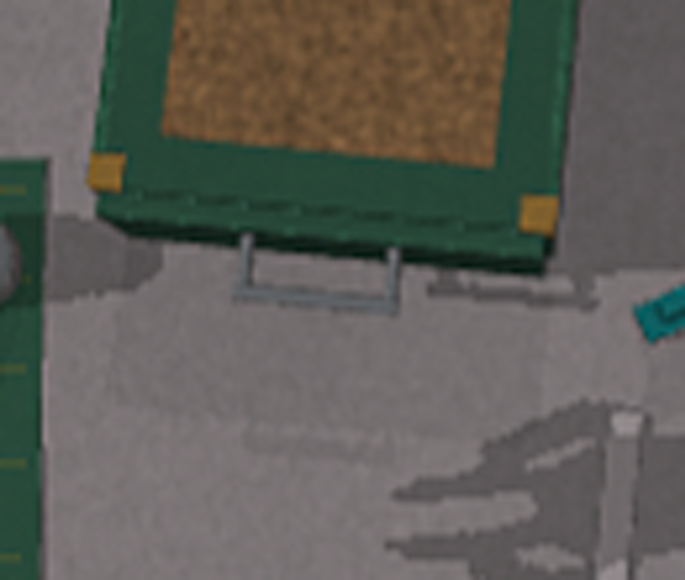

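```bash
python3 - <<'E'
from h import *
t=cam("top");s=cam("side")
hm=np.array([[0,.05],[0,-.05]]); f=580/110; g=780/140; g=min(780/140,580/110)
H=[(t,np.array([[239,295],[396,306]])/f+[210,140]-.5,hm),(s,np.array([[284,347],[382,414]])/g+[230,120]-.5,hm)]
for O in (H[:1],H[1:],H):
    q,e=fitplane(O,None,.09,[.6,.1,-.1]); d=q[:2]-[.7431,.0838]; c,sn=np.cos(-.111),np.sin(-.111)
    print(q.round(4),"opening mm",round((-(d@[c,sn])-.151)*1000,1),np.round(e,1))
for n,z in (("paste_jar",.035),("bone_folder",.006),("thread_spool",.025)):
    for c,r in (("top",t),("side",s)):
        for d in env.boxes_of(c,n)[:1]: print(n,c,d["location"],round(d["p"],2),atz(r,d["location"],z).round(3))
E
```

```text
[ 0.5924  0.1    -0.0835] opening mm 0.6 [-0.7 -0.   0.7  0. ]
[ 0.5969  0.106  -0.1147] opening mm -3.3 [-0.1 -0.3  0.1  0.2]
[ 0.5933  0.1014 -0.1024] opening mm -0.2 [-1.1 -0.6  0.2  0.1 -0.3  0.7  0.3  1.2]
paste_jar top [200.4, 187.7] 0.78 [0.632 0.339 0.035]
paste_jar side [257.2, 180.4] 0.66 [0.627 0.332 0.035]
bone_folder top [325.9, 234.6] 0.67 [ 0.47  -0.08   0.006]
bone_folder side [297.6, 263.4] 0.72 [ 0.468 -0.076  0.006]
thread_spool top [440.8, 217.4] 0.47 [ 0.521 -0.469  0.025]
thread_spool side [449.2, 336.6] 0.89 [ 0.521 -0.466  0.025]
```

```bash
python3 - <<'E'
from workcell import env
print(env.hand_in()); print(env.get_state()["clock"])
E
```

```text
the job is handed in; nothing more can be done
None
the job is handed in; nothing more can be done
```

I opened the drawer to about 140 mm and stood yellow, blue and white side by side on its floor, then pushed the drawer shut and handed the job in at about 69 s. Red was absent: its station, the near slot, was empty. Yellow took a 74° turn and blue 55° before lifting out, with the wrist force reading only a few newtons and no sign of contact with the guard. White had been knocked about 25 mm aside during the run, so I measured it again before picking it up.

Last checks:
- **Stamps:** all three were upright on the drawer floor just before closing. With about 10 mm left to close, white and blue still showed standing in the gap. Once the drawer was shut they could not be seen.
- **Drawer:** it stopped against a firm end stop at about 11 N. The camera fits of the opening gave +0.6 mm (top), −3.3 mm (side) and −0.2 mm (both together), so the two cameras disagree by about 4 mm. All three are inside the 6 mm limit, and the TCP position at the stop also matched fully shut.
- **Bystanders:** the jar, spool and bone folder are where they started to within detector noise. The largest difference was the bone folder in the side view, about 17 mm; the top view put it about 8 mm off.
- **Robot:** it was clear of everything when I handed in.

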